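Pry the snap-fit cover off a terminal box and lay it on the service mat

TASK

Open the terminal box: take the flat pry tool from the mat, push its blade into the notch under the cover's edge and lever the snapped-in cover up with it until it pops out of its catches. Then lay the tool down flat on the worktop or the mat, lift the loosened cover off the box and leave it lying flat on the rubber mat. Leave the other parts where they are.

Things in the scene. Friction and masses are not known exactly. Their poses are not given: they have to be found in the camera images.
- terminal_box: Dark-grey terminal box, fixed, on an aluminium plinth: 84 long (its x) x 56 wide (its y) x 80 mm high. Origin: centre of its underside on the worktop; z up. Walls 3 mm, rim 80 mm up. The cover lies in its mouth flush with the rim and cannot be gripped while shut. The wall on its -x side has the notch; this side faces roughly world +y. There the worktop is free for 150 mm, x 0.34 to 0.44.
- notch (a point): Centre of the notch in the outer face of the -x wall, 66.5 mm up; axes as the box's. Notch 18 mm wide (y); sill (the fulcrum) 63 mm up, underside of the shut cover 70 mm up: free slot 7 mm high. The blade goes in level along +x; behind the wall it is empty for 60 mm inwards and 20 mm below the cover.
- catches (a point): Middle of the sprung catch: two steel noses in the -x wall, 12.5 mm either side of the notch, over the cover's edge. About 6 to 10 N upwards under the cover near the notch frees it; once this end has risen about 6 mm the noses spring in beneath and prop it about 9 mm proud, the cover leaning about 7 degrees, notch end up.
- cover: Flat light-grey cover plate, 76.5 (x) x 48.5 (y) x 10 mm, 40 g, loose but snapped into the box. Origin: its centre (half-way up); axes as the box's when shut, -x is the notch end. Popped, its notch end stands above the rim and its 48.5 mm wide sides can be gripped there by the fingertips, which must stay above the 80 mm rim.
- cover_edge (a point): Middle of the lower edge of the cover's notch end (38 mm from its centre along its -x, on the underside).
- pry_tool: Flat pry tool, 120 mm long, 80 g, lying on the mat: grey handle 80 (x) x 18 (y) x 20 mm (z) and flat steel blade that sticks out 40 mm at its +x end, 10 mm wide (y), 3 mm thick (z), at half height of the handle. Origin: centre of the handle, half-way up.
- tool_tip (a point): Tip of the blade, 80 mm from the handle's centre along the tool's +x.
- mat: Black rubber service mat, fixed, 96 (x) x 170 (y) x 3 mm. Origin: centre of its underside. Beyond it stands the fixed storage tower: housings 81 to 155 mm up from x = 0.43 on, tall columns from x = 0.56 on at y = -0.12 and -0.42. Carry things to and from the mat 0.22 m or more up and nearer than x = 0.46.
- relay: Bystander: small black plug-in relay, 29 x 21 x 40 mm. Origin: centre of its underside.
- finished_workpiece: Bystander: round silver workpiece with a dark cap, 40 mm across, 27 mm high. Origin: centre of its underside.
- compact_cylinder: Bystander: pneumatic cylinder, 36 x 76 x 54 mm. Origin: centre of its underside.
- hex_key: Bystander: L-shaped black hex key, 32 x 79 x 7 mm. Origin: centre of its underside.

How it is judged:
On the way, in this order (a step that is already met when the one before it is completed fails the run):
1. the tool's blade, pushed through the notch, bears on the cover (over 1 N) (contact force between pry_tool and cover above 1 N and x of tool_tip in the frame of terminal_box between -0.042 and 0.03 m and z of tool_tip in the frame of terminal_box above 0.05 m), for 0.05 s.
2. the cover's notch end stands 6 mm or more above its seat, out of the catches, with the blade still in the notch (z of cover_edge in the frame of terminal_box above 0.076 m and x of tool_tip in the frame of terminal_box between -0.042 and 0.03 m and z of tool_tip in the frame of terminal_box above 0.05 m), for 0.1 s.
At the end, for the whole second after the job is handed in: The cover is at rest lying flat (within 7 degrees, either face up) with its centre over the mat and under 14 mm up; the pry tool is at rest lying flat (within 10 degrees) on the worktop or the mat, its handle's centre under 20 mm up (x of cover in the frame of mat between -0.048 and 0.048 m and y of cover in the frame of mat between -0.085 and 0.085 m and height (world z) of cover below 0.014 m and (angle between cover's own z axis and vertical below 0.12 rad or angle between cover's own z axis and vertical above 3.02 rad) and linear speed of each of cover, pry_tool below 0.02 m/s and height (world z) of pry_tool below 0.02 m and angle between pry_tool's own x axis and vertical between 1.4 and 1.74 rad); the robot touches nothing.
It fails at once if the relay, workpiece, cylinder or hex key is moved by more than 20 mm (distance of any of relay, finished_workpiece, compact_cylinder, hex_key from where it was at the start of the episode above 0.02 m).
It also fails if it takes over 67 s, if anything falls off the work surface, if the arm or the gripper's body presses on something with over 40 N, if the wrist force passes 120 N, or if a joint passes its speed limit or range.

ROBOT

A 7-joint arm with a two-finger parallel gripper is mounted at the origin on a cart in front of the work surface, level with it; the furniture and walls round the work are solid. World frame = base frame: x ahead of the robot, y to its left, z up, the work surface at z = 0. Lengths are in m, angles in rad, forces in N, time in s.
With the tool pointing down it reaches from about 0.425 to 0.95 m from the base axis. Payload 4.7 kg.
Tool frame: the origin (TCP) lies midway between the tips of the shut fingers; the grasp point (between the pads) lies 19 mm behind it (r.grip_point_offset is the distance from the TCP to the grasp point, in m); z points along the fingers, y is the line along which they close (so a half turn about z gives the same grasp; the last joint's range is limited). The gripper opens to 87 mm and grips with 3 to 60 N. Pads are 19 mm wide; open, the fingers measure 117 mm over their backs; the gripper's body (75 mm by 190 mm) begins 51 mm behind the grasp point.
Start: joints at [1.254, 0.469, -0.049, 1.532, 0.024, 1.141, -0.082], TCP at [0.192, -0.647, 0.197] pointing down, gripper open.
Joint ranges: [-2.59, 2.59], [-0.33, 1.99], [-1.39, 1.29], [0.1, 2.45], [-1.04, 4.18], [0.21, 1.99], [-2.66, 2.66]. Speed limits (rad/s): [2.57, 2.57, 3.14, 3.14, 3.14, 3.14, 3.14].

INTERFACE

Orientations are given as a 3x3 rotation matrix whose columns are the frame's x, y, z axes.
In Python, from workcell import monitor, camera, r gives the robot as it stands. The module is installed in compiled form; this text tells all that it offers.
- The arm moves only by the tool carry_out, never from a script. Its argument "deltas" is a list of rows, each a list of 3 entries, a list of its own where there are three numbers: the shift along the tool's x, y, z in cm, then the turn, a rotation vector about the tool's x, y, z in degrees, then the closure, from -1 (fully open) to 1 (shut). In form: [[[dx, dy, dz], [ax, ay, az], hand], ...]. A call has 1 to 12 rows; each row shifts and turns the commanded pose from where the row before left it, along the tool's axes as they then stand; what a row does not reach is not made up. A row lasts 1/10 s, in which the tool goes at most 50 mm and 8.59 degrees, less where a joint would pass 70% of its speed; a pose out of reach is approached as far as the arm can. A call is refused whole if a number of a shift passes 5 or a number of a turn 8.59, either way. A call with a gripper value outside its range is refused whole. The fingers move at their own pace and stop on an object; "grip_force" is the grip in N (left out, the last holds). Time passes only in rows, so rows that do not move let the fingers close. It gives the time, the measured TCP pose, the force, the opening and the grip force at its end, in the units of the state.
- monitor.get_state(): the state, without advancing time (a new reading comes with each control period).
- camera(name): name is "side" or "top"; returns a dict with "frame" (480x640x3 uint8, red, green, blue), "K" (3x3 intrinsics, pixels), "R" (3x3) and "t" (3): a world point X has camera coordinates R X + t. Camera axes: x right, y down, z forward; pixel columns grow to the right and rows downward; lengths in m; the calibration is good to about 2 mm. A picture is of the moment at which its call begins. There is no depth.
- r.sign_off(): hands the job in; it is judged then, once.
The state is a dict: "time": time; "joint_positions": joint angles; "qvel": joint speeds; "effort": joint torques, N m; "position": TCP position; "orientation": TCP orientation; "force": force on the tool from outside, world axes, zero at the start; "torque": the same for the moment, N m; "opening": finger opening in m; "finger_force": force on a finger pad.
Only numpy, scipy, OpenCV 4.12 (cv2) and the standard library are available. Lean on these libraries where they do the work, as an engineer would, in place of code of your own. Each camera call takes 0.05 s, during which the arm holds its last target. There are 200 camera calls.

## Working session

There is one attempt and no reset: what is moved stays moved. The work goes in short steps, Python scripts to look and compute and a tool call to move; the robot and the scene stay as the last step left them, time stands still between calls to the robot, and variables do not carry over. Pictures are saved under pics/ and viewed, at most 10 in all, crops included, and the job is handed in when it is done.

Besides the shell and the picture viewer there is one more tool, called after "Emit:" as name(argument=value, ...) on one line, values as JSON. carry_out: Moves the arm, as the interface text tells. Its arguments: {"type":"object","properties":{"deltas":{"type":"array"},"grip_force":{"type":"number"}},"required":["deltas"]}

```bash
mkdir -p pics; cat > h.py <<'E'
import numpy as np, cv2
from workcell import monitor, camera, r
def snap(n,f):
    c=camera(n); cv2.imwrite('pics/'+f,cv2.cvtColor(c['frame'],cv2.COLOR_RGB2BGR)); return c
def ray(c,u,v,z):
    R,t,K=map(np.array,(c['R'],c['t'],c['K'])); C=-R.T@t
    d=R.T@np.linalg.solve(K,[u,v,1]); return C+d*(z-C[2])/d[2]
def proj(c,X):
    p=np.array(c['K'])@(np.array(c['R'])@np.array(X)+np.array(c['t'])); return p[:2]/p[2]
E
python3 - <<'E'
from h import *
import pickle
cs={}
for n in('top','side'):
    c=snap(n,n+'0.png'); cs[n]=c; R=np.array(c['R']);print(n,-R.T@c['t'],R[2],np.array(c['K'])[0])
pickle.dump(cs,open('cs.pkl','wb'))
s=monitor.get_state();print(s['time'],s['position'],s['orientation'],s['force'],s['opening'],r.grip_point_offset)
E
```

```text
top [ 0.23258644 -0.02587333  1.11967041] [ 0.16738773 -0.01751843 -0.98573549] [465.35066781   0.         312.95692724]
side [0.32085898 0.93751871 0.94908742] [ 0.0524979  -0.75040323 -0.65889223] [573.80414224   0.         321.14074488]
0.1 [ 0.19144696 -0.64667596  0.19587997] [[ 9.58859503e-01  2.83880465e-01 -5.79694360e-04]
 [ 2.83881048e-01 -9.58857984e-01  1.70824680e-03]
 [-7.09066702e-05 -1.80253292e-03 -9.99998373e-01]] [-0.98612448 -0.01348014  0.02797618] 0.08711205727279991 0.0187
```

View pics/top0.png

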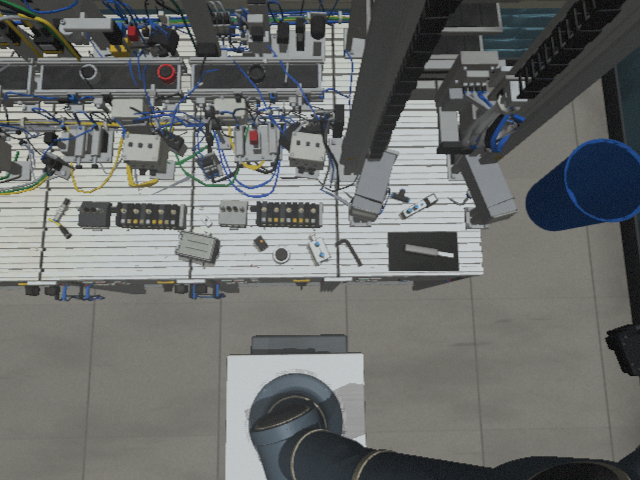

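View pics/side0.png

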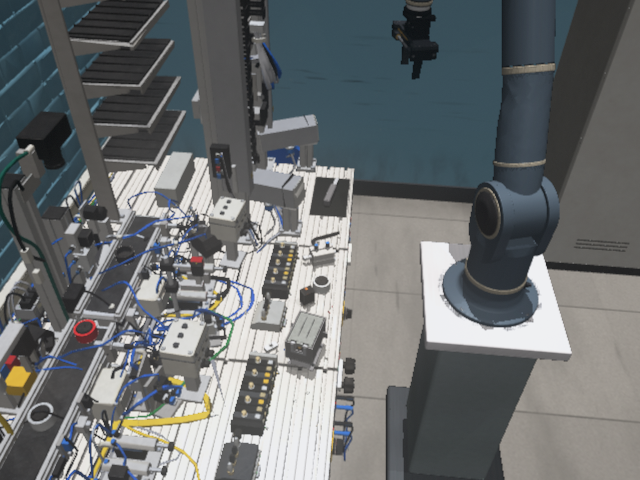

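Top: box around (198,246), mat (389–458, 233–270), tool (405,247)–(455,255). The side view shows the box at (306,338) and the mat at (330,195). I'll enlarge these for measuring.

```bash
python3 - <<'E'
import cv2,numpy as np
t=cv2.imread('pics/top0.png');s=cv2.imread('pics/side0.png')
f=lambda im,x,y,w,h:cv2.resize(im[y:y+h,x:x+w],(400,300),interpolation=cv2.INTER_CUBIC)
a=np.hstack([f(t,164,221,64,48),f(t,384,226,80,60)])
b=np.hstack([f(s,266,304,80,60),f(s,300,168,64,48)])
cv2.imwrite('pics/c0.png',np.vstack([a,b]))
E
```

```text
(no output)
```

View pics/c0.png

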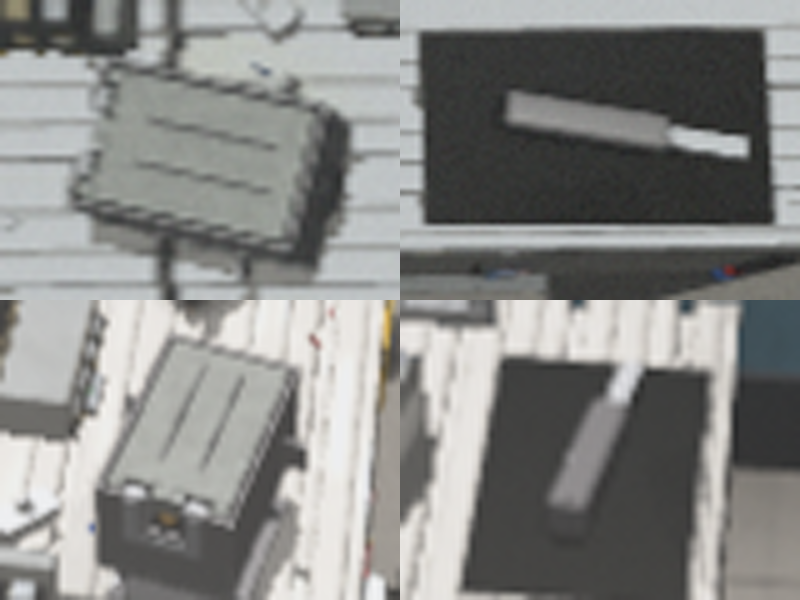

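The crops show the box rim corners in both views, with the notch end at left in top and at front in side. The tool's handle is at the left of the mat, and its blade points right (world −y).

```bash
cat > fit.py <<'E'
from h import *
import pickle
from scipy.optimize import least_squares
cs=pickle.load(open('cs.pkl','rb'))
def fit(obs,x0):
    # obs: (cam,u,v,local xyz)
    def res(p):
        c,s=np.cos(p[2]),np.sin(p[2]);o=[]
        for n,u,v,l in obs:
            X=[p[0]+c*l[0]-s*l[1],p[1]+s*l[0]+c*l[1],l[2]]
            o+=list(proj(cs[n],X)-[u,v])
        return o
    q=least_squares(res,x0); return q.x,np.array(res(q.x)).reshape(-1,2).round(1)
E
python3 - <<'E'
from fit import *
T=lambda x,y:(164+x/6.25,221+y/6.25); M=lambda x,y:(384+x/5,226+y/5)
S=lambda x,y:(266+x/5,304+(y-300)/5)
S2=lambda x,y:(300+x/6.25,168+(y-300)/6.25)
L=[(-.042,-.028,.08),(-.042,.028,.08),(.042,.028,.08),(.042,-.028,.08)]
# box x ~ world -y ; box y ~ world +x ; 
top=[T(75,205),T(105,65),T(325,112),T(300,255)]
side=[S(98,488),S(232,530),S(300,372),S(168,340)]
for p in top: print(ray(cs['top'],*p,.08).round(4))
for p in side: print(ray(cs['side'],*p,.08).round(4))
# -x,-y corner: nearest robot (low x) : top lower-left ; side front-right
obs=[('top',*p,l) for p,l in zip(top,L)]
ob2=[('side',*p,l) for p,l in zip([side[1],side[0],side[3],side[2]],L)]
for o in(obs,ob2,obs+ob2):print('box',*fit(o,[.39,.2,-1.6]))
H=[(-.04,-.009,.023),(-.04,.009,.023),(.04,.009,.023),(.04,-.009,.023),(.08,0,.013)]
tp=[M(105,122),M(110,90),M(268,117),M(263,148),M(347,147)]
print('tool',*fit([('top',*p,l) for p,l in zip(tp,H)],[.4,-.3,-1.6]))
sp=[S2(585,512),S2(549,500)]
mt=[M(25,222),M(20,32),M(365,30),M(373,222)]
for p in mt: print('mat',ray(cs['top'],*p,.003).round(4))
E
```

```text
[0.3784 0.2635 0.08  ]
[0.4294 0.2544 0.08  ]
[0.4112 0.1747 0.08  ]
[0.3593 0.1826 0.08  ]
[0.43  0.258 0.08 ]
[0.3774 0.2721 0.08  ]
[0.3585 0.1924 0.08  ]
[0.4123 0.1816 0.08  ]
box [ 0.39458134  0.21877191 -1.77925844] [[-1.   1.1]
 [ 0.2 -0.6]
 [ 1.3 -0.9]
 [-0.4  0.4]]
box [ 0.3945227   0.22580171 -1.79859399] [[ 0.3  0.4]
 [-0.9  1. ]
 [ 0.2 -1.1]
 [ 0.4 -0.4]]
box [ 0.39470788  0.22195202 -1.78954544] [[-2.5  0.9]
 [-1.1 -0.8]
 [-0.1 -0.8]
 [-2.   0.5]
 [ 0.7 -1.3]
 [-0.6 -0.5]
 [ 0.1 -2.5]
 [ 0.3 -2.1]]
tool [ 0.38881112 -0.30399415 -1.74359064] [[-0.7  0.4]
 [-0.8 -0.5]
 [ 0.7 -0.7]
 [ 0.9  0.5]
 [-0.2  0.2]]
mat [ 0.3424 -0.2281  0.003 ]
mat [ 0.4356 -0.2295  0.003 ]
mat [ 0.4346 -0.3992  0.003 ]
mat [ 0.3402 -0.3968  0.003 ]
```

```bash
python3 - <<'E'
from fit import *
for p in [(350,208),(382,218),(395,155),(487,222),(515,212),(468,170),(495,160)]: print(p,ray(cs['top'],*p,.155).round(3),ray(cs['top'],*p,.081).round(3))
t=cv2.imread('pics/top0.png');s=cv2.imread('pics/side0.png')
f=lambda im,x,y,w,h:cv2.resize(im[y:y+h,x:x+w],(400,300),interpolation=cv2.INTER_CUBIC)
cv2.imwrite('pics/c1.png',np.vstack([np.hstack([f(t,340,140,180,135),f(s,220,100,160,120)]),np.hstack([f(s,380,-0,80,60+20),f(t,164,221,160,60)])]))
E
```

```text
(350, 208) [ 0.462 -0.123  0.155] [ 0.479 -0.13   0.081]
(382, 218) [ 0.439 -0.19   0.155] [ 0.455 -0.203  0.081]
(395, 155) [ 0.579 -0.224  0.155] [ 0.605 -0.239  0.081]
(487, 222) [ 0.428 -0.414  0.155] [ 0.443 -0.444  0.081]
(515, 212) [ 0.449 -0.476  0.155] [ 0.466 -0.51   0.081]
(468, 170) [ 0.543 -0.381  0.155] [ 0.567 -0.409  0.081]
(495, 160) [ 0.566 -0.442  0.155] [ 0.591 -0.474  0.081]
```

View pics/c1.png

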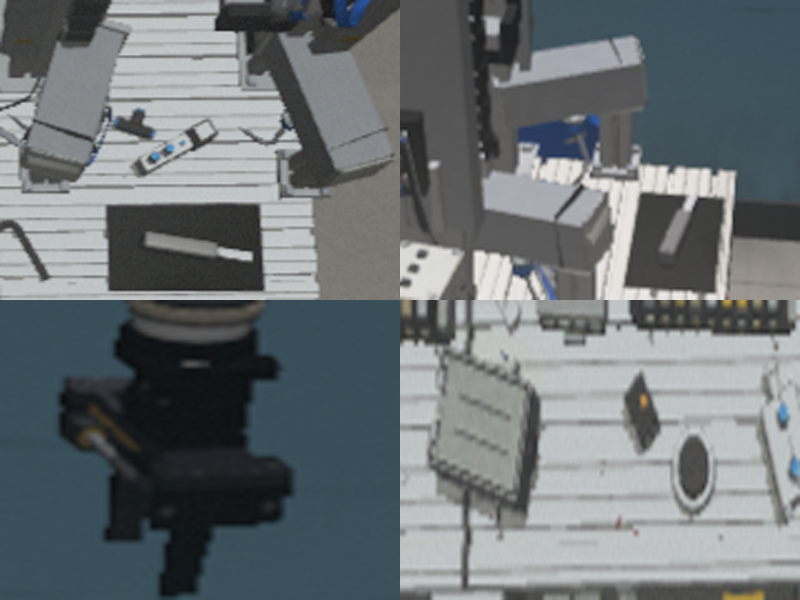

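The housings leave a clear gap over the mat, y −0.19 to −0.41. I'll turn and rise first.

Emit:
carry_out(deltas=[[[0,0,-1],[0,0,-8],-1],[[0,0,-1],[0,0,-8],-1],[[0,0,-1],[0,0,-8],-1],[[0,0,-1],[0,0,-8],-1],[[0,0,0],[0,0,-8],-1],[[0,0,0],[0,0,-8],-1],[[0,0,0],[0,0,-8],-1],[[0,0,0],[0,0,-7.6],-1],[[0,0,0],[0,0,0],-1]], grip_force=60)

```text
time: 1.0
position: [0.1914, -0.647, 0.2362]
orientation: [[0.172, 0.985, 0.0], [0.985, -0.172, 0.001], [0.001, -0.0, -1.0]]
force: [0.6, 0.3, -0.1]
opening: 0.0872
finger_force: 0.0
```

```bash
cat >> h.py <<'E'
from scipy.spatial.transform import Rotation as Ro
def go(P,x=None,pitch=0):
    """shift (cm, tool axes) and turn (deg) to world TCP P; x = hand x yaw deg"""
    s=monitor.get_state();R=np.array(s['orientation']);p=np.array(s['position'])
    print('t',round(s['time'],2),'p',p.round(4),'yaw',np.degrees(np.arctan2(R[1,0],R[0,0])).round(2),'z',R[:,2].round(3),'F',np.round(s['force'],1),'open',round(s['opening'],4))
    print('shift cm',(R.T@(np.array(P)-p)*100).round(2))
    if x is not None:
        a=np.radians(x);c,q=np.cos(a),np.sin(a)
        T=np.array([[c,q,0],[q,-c,0],[0,0,-1]])@Ro.from_euler('y',pitch,degrees=True).as_matrix()
        print('turn deg',np.degrees(Ro.from_matrix(R.T@T).as_rotvec()).round(2))
E
python3 -c "
from h import *
go([.389,-.304,.236],80.1)"
```

```text
t 1.0 p [ 0.1914 -0.647   0.2362] yaw 80.07 z [ 0.     0.001 -1.   ] F [ 0.6  0.3 -0.1] open 0.0872
shift cm [37.19 13.55  0.06]
turn deg [-0.01 -0.06 -0.03]
```

Emit:
carry_out(deltas=[[[3.1,1.13,0],[0,0,0],-1],[[3.1,1.13,0],[0,0,0],-1],[[3.1,1.13,0],[0,0,0],-1],[[3.1,1.13,0],[0,0,0],-1],[[3.1,1.13,0],[0,0,0],-1],[[3.1,1.13,0],[0,0,0],-1],[[3.1,1.13,0],[0,0,0],-1],[[3.1,1.13,0],[0,0,0],-1],[[3.1,1.13,0],[0,0,0],-1],[[3.1,1.13,0],[0,0,0],-1],[[3.1,1.13,0],[0,0,0],-1],[[3.1,1.13,0],[0,0,0],-1]])

```text
time: 2.2
position: [0.3896, -0.3028, 0.2368]
orientation: [[0.176, 0.984, 0.0], [0.984, -0.176, -0.0], [-0.0, 0.0, -1.0]]
force: [0.5, -0.5, 0.3]
opening: 0.0872
finger_force: 0.0
```

Emit:
carry_out(deltas=[[[0,0,3],[0,0,0],-1],[[0,0,3],[0,0,0],-1],[[0,0,3],[0,0,0],-1],[[0,0,3],[0,0,0],-1],[[0,0,3],[0,0,0],-1],[[0,0,2],[0,0,0],-1],[[0,0,0],[0,0,0],-1],[[0,0,0],[0,0,0],-1]])

```text
time: 3.0
position: [0.3895, -0.3041, 0.0671]
orientation: [[0.174, 0.985, 0.0], [0.985, -0.174, 0.0], [0.0, 0.0, -1.0]]
force: [0.9, -0.0, 1.2]
opening: 0.0871
finger_force: 0.0
```

```bash
python3 - <<'E'
from h import *
go([.389,-.304,.0065],80.1)
t=snap('top','t2.png');s=snap('side','s2.png')
for c in(t,s): print(proj(c,monitor.get_state()['position']))
a,b=cv2.imread('pics/t2.png'),cv2.imread('pics/s2.png')
f=lambda im,x,y,w,h:cv2.resize(im[y:y+h,x:x+w],(400,300),interpolation=cv2.INTER_CUBIC)
cv2.imwrite('pics/c2.png',np.hstack([f(a,374,216,100,75),f(b,290,150,80,60)]))
E
```

```text
t 3.0 p [ 0.3895 -0.3041  0.0671] yaw 80.01 z [ 0.  0. -1.] F [ 0.9 -0.   1.2] open 0.0871
shift cm [ 0.01 -0.05  6.06]
turn deg [ 0.   -0.01 -0.09]
[426.45043137 246.33789534]
[329.53780992 176.87659093]
```

View pics/c2.png

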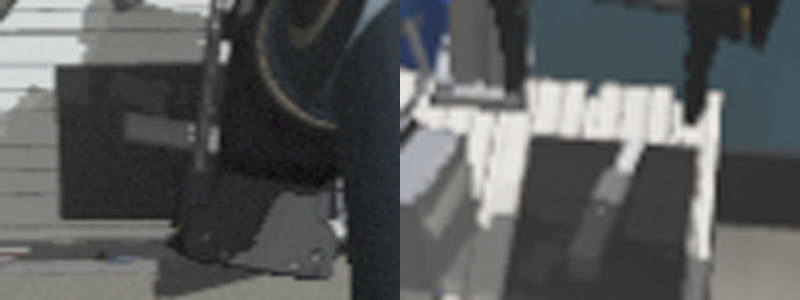

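The fingers straddle the handle in the side view, with their tips' midpoint near (331,172) and the handle below it. I'll descend and grip.

Emit:
carry_out(deltas=[[[0,0,2],[0,0,0],-1],[[0,0,2],[0,0,0],-1],[[0,0,1],[0,0,0],-1],[[0,0,0.8],[0,0,0],-1],[[0,0,0],[0,0,0],1],[[0,0,0],[0,0,0],1],[[0,0,0],[0,0,0],1],[[0,0,0],[0,0,0],1],[[0,0,0],[0,0,0],1],[[0,0,0],[0,0,0],1],[[0,0,0],[0,0,0],1],[[0,0,0],[0,0,0],1]], grip_force=60)

```text
time: 4.3
position: [0.3892, -0.3041, 0.0089]
orientation: [[0.172, 0.985, 0.0], [0.985, -0.172, -0.0], [-0.0, 0.0, -1.0]]
force: [0.7, 0.9, 0.1]
opening: 0.0309
finger_force: 0.0
```

Emit:
carry_out(deltas=[[[0,0,0],[0,0,0],1],[[0,0,0],[0,0,0],1],[[0,0,0],[0,0,0],1],[[0,0,0],[0,0,0],1],[[0,0,0],[0,0,0],1],[[0,0,0],[0,0,0],1]])

```text
time: 4.9
position: [0.3892, -0.3041, 0.0088]
orientation: [[0.172, 0.985, 0.0], [0.985, -0.172, -0.0], [-0.0, 0.0, -1.0]]
force: [0.2, 0.5, -0.1]
opening: 0.0008
finger_force: 0.0
```

Emit:
carry_out(deltas=[[[0,0,-1],[0,0,0],1],[[0,0,-2],[0,0,0],1],[[0,0,-3],[0,0,0],1],[[0,0,-3],[0,0,0],1],[[0,0,-3],[0,0,0],1],[[0,0,-3],[0,0,0],1],[[0,0,-3],[0,0,0],1],[[0,0,-3],[0,0,0],1],[[0,0,-2],[0,0,0],1],[[0,0,0],[0,0,0],1]])

```text
time: 5.9
position: [0.3909, -0.3049, 0.2425]
orientation: [[0.172, 0.985, 0.005], [0.985, -0.172, -0.005], [-0.004, 0.006, -1.0]]
force: [0.5, -0.3, 0.6]
opening: 0.0003
finger_force: 0.0
```

```bash
python3 -c "
from h import *
go([.42,.385,.24],77.5)"
```

```text
t 5.9 p [ 0.3909 -0.3049  0.2425] yaw 80.1 z [ 0.005 -0.005 -1.   ] F [ 0.5 -0.3  0.6] open 0.0003
shift cm [ 6.846e+01 -9.000e+00 -6.000e-02]
turn deg [0.35 0.21 2.6 ]
```

The fingers shut on nothing, so I'll look at the mat.

```bash
python3 - <<'E'
from h import *
t=snap('top','t3.png');s=snap('side','s3.png')
for c in(t,s): print(proj(c,monitor.get_state()['position']), proj(c,[.389,-.304,.023]), proj(c,[.389,-.304,.009]))
a,b=cv2.imread('pics/t3.png'),cv2.imread('pics/s3.png')
f=lambda im,x,y,w,h:cv2.resize(im[y:y+h,x:x+w],(400,300),interpolation=cv2.INTER_CUBIC)
cv2.imwrite('pics/c3.png',np.vstack([np.hstack([f(a,374,216,100,75),f(b,300,168,64,48)]),cv2.resize(b[80:230,230:430],(800,300*2))[:300]]))
E
```

```text
[448.68857265 233.58466525] [421.34023511 249.70216955] [419.9231662  250.53682212]
[332.26068848 119.78663532] [329.42784182 190.80363624] [329.26261782 194.95753451]
```

View pics/c3.png

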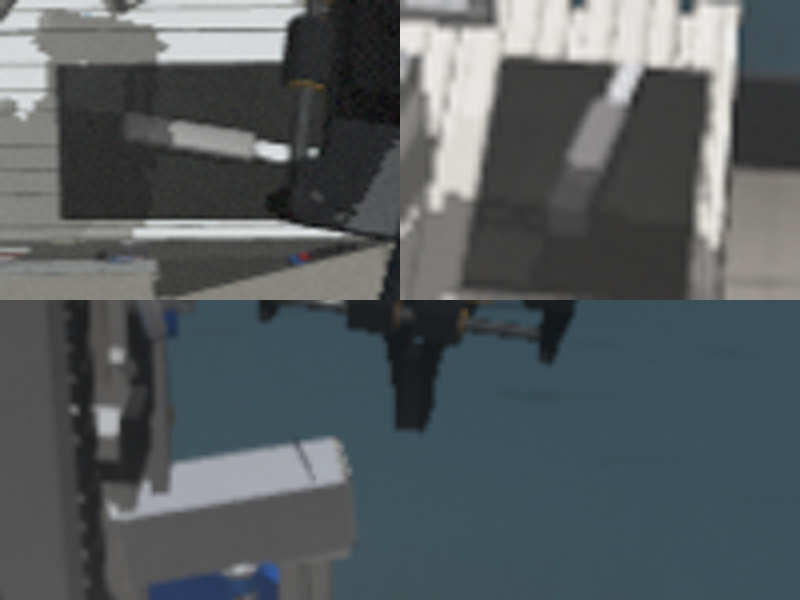

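The tool has not moved. The fingertips show at (334,112) in the side view against (332,120) predicted, so the real tips sit roughly 15–20 mm above the reported TCP. I'll confirm by gently touching the handle's top with the shut fingers.

Emit:
carry_out(deltas=[[[0,0,4],[0,0,0],1],[[0,0,4],[0,0,0],1],[[0,0,4],[0,0,0],1],[[0,0,4],[0,0,0],1],[[0,0,3],[0,0,0],1],[[0,0,2],[0,0,0],1],[[0,0,1.3],[0,0,0],1],[[0,0,0.5],[0,0,0],1],[[0,0,0],[0,0,0],1],[[0,0,0],[0,0,0],1]])

```text
time: 7.0
position: [0.3898, -0.3045, 0.0116]
orientation: [[0.172, 0.985, 0.001], [0.985, -0.172, -0.001], [-0.001, 0.001, -1.0]]
force: [0.5, 0.5, 0.1]
opening: 0.0005
finger_force: 0.0
```

Emit:
carry_out(deltas=[[[0,0,0.15],[0,0,0],1],[[0,0,0.15],[0,0,0],1],[[0,0,0],[0,0,0],1]])

```text
time: 7.3
position: [0.3893, -0.3043, 0.0082]
orientation: [[0.172, 0.985, 0.0], [0.985, -0.172, -0.001], [-0.0, 0.001, -1.0]]
force: [0.7, -0.4, 0.0]
opening: 0.0004
finger_force: 0.0
```

Emit:
carry_out(deltas=[[[0,0,0.15],[0,0,0],1],[[0,0,0.15],[0,0,0],1],[[0,0,0],[0,0,0],1]])

```text
time: 7.6
position: [0.3891, -0.3041, 0.0047]
orientation: [[0.172, 0.985, -0.0], [0.985, -0.172, 0.0], [0.0, -0.0, -1.0]]
force: [-0.1, -0.4, 0.2]
opening: 0.0001
finger_force: 0.0
```

Emit:
carry_out(deltas=[[[0,0,0.15],[0,0,0],1],[[0,0,0.15],[0,0,0],1],[[0,0,0],[0,0,0],1]])

```text
time: 7.9
position: [0.3891, -0.304, 0.0016]
orientation: [[0.172, 0.985, -0.0], [0.985, -0.172, 0.0], [0.0, -0.0, -1.0]]
force: [-1.6, -0.1, 0.4]
opening: 0.0004
finger_force: 0.0
```

Emit:
carry_out(deltas=[[[0,0,0.15],[0,0,0],1],[[0,0,0.15],[0,0,0],1],[[0,0,0],[0,0,0],1]])

```text
time: 8.2
position: [0.3891, -0.304, -0.0014]
orientation: [[0.172, 0.985, -0.0], [0.985, -0.172, 0.0], [0.0, -0.0, -1.0]]
force: [-0.0, 0.0, 0.3]
opening: 0.0004
finger_force: 0.0
```

```bash
python3 - <<'E'
from h import *
s=snap('side','s4.png')
print(proj(s,monitor.get_state()['position']))
b=cv2.imread('pics/s4.png')
cv2.imwrite('pics/c4.png',cv2.resize(b[150:225,290:370],(640,600),interpolation=cv2.INTER_CUBIC))
E
```

```text
[329.07727177 197.95109273]
```

View pics/c4.png

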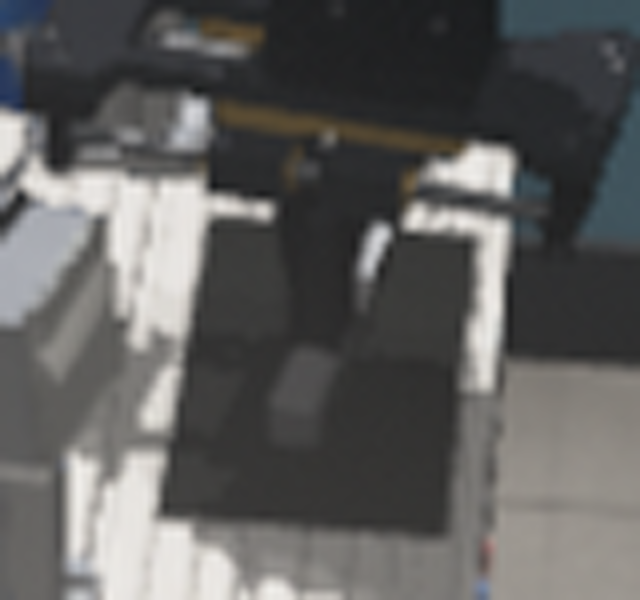

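The side view shows the shut fingertips at about (330,193), just over the handle and not yet touching it. I'll continue down.

Emit:
carry_out(deltas=[[[0,0,0.15],[0,0,0],1],[[0,0,0.15],[0,0,0],1],[[0,0,0],[0,0,0],1]])

```text
time: 8.55
position: [0.3894, -0.3043, -0.0024]
orientation: [[0.172, 0.985, -0.001], [0.985, -0.172, -0.001], [-0.001, -0.0, -1.0]]
force: [-3.9, 2.9, 19.2]
opening: 0.0006
finger_force: 9.2
```

Emit:
carry_out(deltas=[[[0,0,0.15],[0,0,0],1],[[0,0,0.15],[0,0,0],1],[[0,0,0],[0,0,0],1]])

```text
time: 8.85
position: [0.3895, -0.3044, -0.0025]
orientation: [[0.172, 0.985, -0.002], [0.985, -0.172, -0.003], [-0.003, -0.001, -1.0]]
force: [-11.5, 7.5, 46.9]
opening: 0.0008
finger_force: 23.5
```

Contact came at reported z = −0.0023 on the handle top (0.023), so the true tip is 25 mm higher than reported. I'll back up, open and regrasp with this correction.

Emit:
carry_out(deltas=[[[0,0,-2],[0,0,0],1],[[0,0,-2],[0,0,0],-1],[[0,0,-2],[0,0,0],-1],[[0,0,0],[0,0,0],-1],[[0,0,0],[0,0,0],-1],[[0,0,0],[0,0,0],-1],[[0,0,0],[0,0,0],-1],[[0,0,0],[0,0,0],-1],[[0,0,0],[0,0,0],-1],[[0,0,0],[0,0,0],-1]])

```text
time: 9.85
position: [0.3892, -0.304, 0.0526]
orientation: [[0.172, 0.985, -0.0], [0.985, -0.172, 0.0], [0.0, -0.0, -1.0]]
force: [0.3, 0.4, -0.3]
opening: 0.0645
finger_force: 0.0
```

Emit:
carry_out(deltas=[[[0,0,2],[0,0,0],0],[[0,0,2],[0,0,0],0],[[0,0,2],[0,0,0],0],[[0,0,0.9],[0,0,0],0],[[0,0,0],[0,0,0],1],[[0,0,0],[0,0,0],1],[[0,0,0],[0,0,0],1],[[0,0,0],[0,0,0],1],[[0,0,0],[0,0,0],1],[[0,0,0],[0,0,0],1],[[0,0,0],[0,0,0],1]])

```text
time: 10.95
position: [0.3898, -0.3046, -0.0154]
orientation: [[0.172, 0.985, 0.001], [0.985, -0.172, -0.001], [-0.001, 0.001, -1.0]]
force: [-0.5, -0.1, 6.7]
opening: 0.0175
finger_force: 60.0
```

Emit:
carry_out(deltas=[[[0,0,-1],[0,0,0],1],[[0,0,-2],[0,0,0],1],[[0,0,-3],[0,0,0],1],[[0,0,-3],[0,0,0],1],[[0,0,-3],[0,0,0],1],[[0,0,-3],[0,0,0],1],[[0,0,-3],[0,0,0],1],[[0,0,-3],[0,0,0],1],[[0,0,-2],[0,0,0],1],[[0,0,0],[0,0,0],1]])

```text
time: 11.95
position: [0.3907, -0.3049, 0.217]
orientation: [[0.172, 0.985, 0.005], [0.985, -0.172, -0.004], [-0.003, 0.005, -1.0]]
force: [-0.4, 0.1, -1.2]
opening: 0.0173
finger_force: 60.0
```

```bash
python3 -c "
from h import *
go([.445,-.15,.215],77.5)
go([.445,.2,.215])
go([.419,.40,.215])"
```

```text
t 11.95 p [ 0.3907 -0.3049  0.217 ] yaw 80.09 z [ 0.005 -0.004 -1.   ] F [-0.4  0.1 -1.2] open 0.0173
shift cm [16.19  2.68  0.16]
turn deg [0.31 0.18 2.59]
t 11.95 p [ 0.3907 -0.3049  0.217 ] yaw 80.09 z [ 0.005 -0.004 -1.   ] F [-0.4  0.1 -1.2] open 0.0173
shift cm [ 5.067e+01 -3.340e+00  1.000e-02]
t 11.95 p [ 0.3907 -0.3049  0.217 ] yaw 80.09 z [ 0.005 -0.004 -1.   ] F [-0.4  0.1 -1.2] open 0.0173
shift cm [69.92 -9.34 -0.08]
```

Emit:
carry_out(deltas=[[[3.24,0.54,0],[0,0,0],1],[[3.24,0.54,0],[0,0,0],1],[[3.24,0.54,0],[0,0,0],1],[[3.24,0.54,0],[0,0,0],1],[[3.24,0.54,0],[0,0,0],1],[[3.45,-0.6,0],[0,0,0],1],[[3.45,-0.6,0],[0,0,0],1],[[3.45,-0.6,0],[0,0,0],1],[[3.45,-0.6,0],[0,0,0],1],[[3.45,-0.6,0],[0,0,0],1]])

```text
time: 12.95
position: [0.4425, 0.0271, 0.2127]
orientation: [[0.172, 0.985, -0.002], [0.985, -0.172, -0.0], [-0.001, -0.002, -1.0]]
force: [0.3, -0.3, -0.9]
opening: 0.0174
finger_force: 60.0
```

Emit:
carry_out(deltas=[[[3.45,-0.6,0],[0,0,0],1],[[3.45,-0.6,0],[0,0,0],1],[[3.45,-0.6,0],[0,0,0],1],[[3.45,-0.6,0],[0,0,0],1],[[3.45,-0.6,0],[0,0,0],1],[[3.2,-1,0],[0,0,0],1],[[3.2,-1,0],[0,0,0],1],[[3.2,-1,0],[0,0,0],1],[[3.2,-1,0],[0,0,0],1],[[3.2,-1,0],[0,0,0],1],[[3.2,-1,0],[0,0,0],1],[[0,0,0],[0,0,2.6],1]])

```text
time: 14.15
position: [0.4145, 0.4049, 0.2126]
orientation: [[0.211, 0.978, -0.004], [0.978, -0.211, 0.003], [0.002, -0.004, -1.0]]
force: [0.3, -0.2, -0.3]
opening: 0.0174
finger_force: 60.0
```

```bash
python3 -c "
from h import *
go([.419,.390,.06],77.5)"
```

```text
t 14.15 p [0.4145 0.4049 0.2126] yaw 77.85 z [-0.004  0.003 -1.   ] F [ 0.3 -0.2 -0.3] open 0.0174
shift cm [-1.39  0.82 15.25]
turn deg [-0.25 -0.1   0.35]
```

Emit:
carry_out(deltas=[[[-1.1,2,3],[0,0,0.3],1],[[0,0,3],[0,0,0],1],[[0,0,3],[0,0,0],1],[[0,0,3],[0,0,0],1],[[0,0,3],[0,0,0],1],[[0,0,2],[0,0,0],1],[[0,0,0],[0,0,0],1],[[0,0,0],[0,0,0],1],[[0,0,0],[0,0,0],1]])

```text
time: 15.05
position: [0.4354, 0.3861, 0.0449]
orientation: [[0.222, 0.975, 0.001], [0.975, -0.222, 0.001], [0.002, 0.001, -1.0]]
force: [0.4, -0.2, 0.1]
opening: 0.0172
finger_force: 60.0
```

```bash
python3 - <<'E'
from h import *
go([.432,.39,.038],77.5)
t=snap('top','t5.png');s=snap('side','s5.png')
import pickle
pickle.dump((t,s),open('c5.pkl','wb'))
a,b=cv2.imread('pics/t5.png'),cv2.imread('pics/s5.png')
P=monitor.get_state()['position']
for c in(t,s):print(proj(c,P))
f=lambda im,x,y,w,h:cv2.resize(im[y:y+h,x:x+w],(400,600),interpolation=cv2.INTER_CUBIC)
cv2.imwrite('pics/c5.png',np.hstack([f(a,150,205,60,90),f(b,255,300,80,120)]))
E
```

```text
t 15.05 p [0.4354 0.3861 0.0449] yaw 77.2 z [ 0.001  0.001 -1.   ] F [ 0.4 -0.2  0.1] open 0.0172
shift cm [ 0.3  -0.42  0.69]
turn deg [ 0.05 -0.09 -0.3 ]
[128.18341085 232.1557549 ]
[272.95478779 411.15787143]
```

View pics/c5.png

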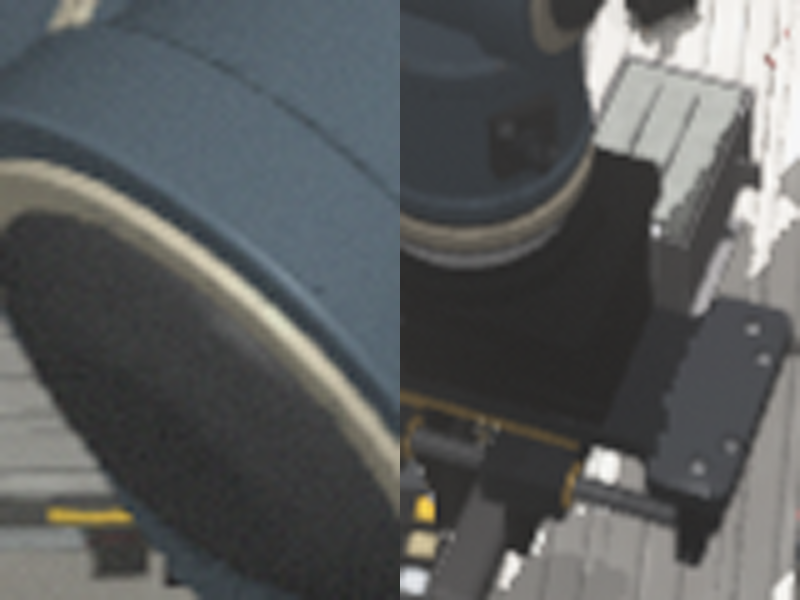

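The arm hides the notch in both views; only the cover at (680,130) in the crop can be seen. I'll go by calibration and feel. First I'll check the box pose automatically and compute the shift.

```bash
python3 - <<'E'
from h import *; import pickle
cs=pickle.load(open('cs.pkl','rb'))
print(ray(cs['side'],329.75,193,.024), ray(cs['side'],333.7,112.5,.2675))
# compare side tool on mat: near-end top corners of handle
S2=lambda x,y:(300+x/6.25,168+(y-300)/6.25)
for p in [(549,500),(587,515)]: print(ray(cs['side'],*[a for a in S2(p[0]-400,p[1])],.023).round(4))
for z in [(468,590),(690,597),(500,358),(712,375)]:
    print('mat',ray(cs['side'],*S2(z[0]-400,z[1]),.003).round(4))
a=np.radians(77.5);hx=np.array([np.cos(a),np.sin(a),0])
n=np.array([.4048,.2635,.038])
go(n+hx*.10,77.5); go(n+hx*.052,77.5)
E
```

```text
[ 0.38729811 -0.29298305  0.024     ] [ 0.38540433 -0.28898126  0.2675    ]
[ 0.4005 -0.2619  0.023 ]
[ 0.3837 -0.2535  0.023 ]
mat [ 0.4306 -0.2225  0.003 ]
mat [ 0.3379 -0.2287  0.003 ]
mat [ 0.4333 -0.39    0.003 ]
mat [ 0.337  -0.3884  0.003 ]
t 15.15 p [0.4356 0.386  0.0451] yaw 77.19 z [ 0.002  0.001 -1.   ] F [-0.7 -0.4 -0.4] open 0.0177
shift cm [-2.63 -0.34  0.7 ]
turn deg [ 0.08 -0.1  -0.31]
t 15.15 p [0.4356 0.386  0.0451] yaw 77.19 z [ 0.002  0.001 -1.   ] F [-0.7 -0.4 -0.4] open 0.0177
shift cm [-7.43 -0.32  0.7 ]
turn deg [ 0.08 -0.1  -0.31]
```

Emit:
carry_out(deltas=[[[-1,-0.34,0.3],[0,0,0.3],1],[[-1,0,0.3],[0,0,0],1],[[-0.6,0,0.1],[0,0,0],1],[[0,0,0],[0,0,0],1],[[0,0,0],[0,0,0],1]])

```text
time: 15.65
position: [0.4262, 0.3606, 0.037]
orientation: [[0.227, 0.974, 0.0], [0.974, -0.227, 0.0], [0.0, 0.0, -1.0]]
force: [0.4, 0.3, -0.7]
opening: 0.0174
finger_force: 60.0
```

```bash
python3 - <<'E'
from h import *
a=np.radians(77.5);hx=np.array([np.cos(a),np.sin(a),0])
n=np.array([.4048,.2635,.038])
go(n+hx*.10,77.5)
E
```

```text
t 15.65 p [0.4262 0.3606 0.037 ] yaw 76.86 z [ 0.  0. -1.] F [ 0.4  0.3 -0.7] open 0.0174
shift cm [ 0.06  0.01 -0.1 ]
turn deg [ 0.02 -0.02 -0.64]
```

Emit:
carry_out(deltas=[[[-0.6,0,-0.1],[0,0,-0.6],1],[[-0.6,0,0],[0,0,0],1],[[-0.5,0,0],[0,0,0],1],[[-0.4,0,0],[0,0,0],1],[[-0.4,0,0],[0,0,0],1],[[0,0,0],[0,0,0],1]])

```text
time: 16.25
position: [0.4204, 0.3356, 0.0377]
orientation: [[0.217, 0.976, -0.0], [0.976, -0.217, -0.001], [-0.001, 0.0, -1.0]]
force: [-1.4, 0.5, -1.0]
opening: 0.017
finger_force: 60.0
```

Emit:
carry_out(deltas=[[[-0.3,0,0],[0,0,0],1],[[-0.3,0,0],[0,0,0],1],[[0,0,0],[0,0,0],1]])

```text
time: 16.55
position: [0.419, 0.33, 0.0377]
orientation: [[0.217, 0.976, -0.0], [0.976, -0.217, -0.001], [-0.001, 0.0, -1.0]]
force: [-0.1, -0.5, -0.5]
opening: 0.0172
finger_force: 60.0
```

Emit:
carry_out(deltas=[[[-0.3,0,0],[0,0,0],1],[[-0.3,0,0],[0,0,0],1],[[-0.2,0,0],[0,0,0],1],[[0,0,0],[0,0,0],1]])

```text
time: 16.95
position: [0.4174, 0.3223, 0.0378]
orientation: [[0.217, 0.976, -0.0], [0.976, -0.217, -0.0], [-0.0, 0.0, -1.0]]
force: [0.3, -0.2, -0.7]
opening: 0.0174
finger_force: 60.0
```

Emit:
carry_out(deltas=[[[-0.3,0,0],[0,0,0],1],[[-0.3,0,0],[0,0,0],1],[[-0.2,0,0],[0,0,0],1],[[0,0,0],[0,0,0],1]])

```text
time: 17.35
position: [0.4156, 0.3144, 0.0378]
orientation: [[0.217, 0.976, -0.0], [0.976, -0.217, -0.0], [-0.0, 0.0, -1.0]]
force: [-0.3, 0.2, -0.9]
opening: 0.0173
finger_force: 60.0
```

The blade is about 28 mm in with no contact force. Now I'll rest it on the sill and lever about it.

Emit:
carry_out(deltas=[[[0,0,0.1],[0,0,0],1],[[-0.05,0,0.19],[0,-2,0],1],[[-0.05,0,0.19],[0,-2,0],1],[[-0.05,0,0.19],[0,-2,0],1],[[0,0,0],[0,0,0],1]])

```text
time: 17.85
position: [0.4152, 0.3147, 0.031]
orientation: [[0.214, 0.977, -0.023], [0.971, -0.215, -0.101], [-0.104, -0.0, -0.995]]
force: [0.1, -0.2, -0.7]
opening: 0.0171
finger_force: 60.0
```

Emit:
carry_out(deltas=[[[-0.05,0,0.19],[0,-2,0],1],[[-0.05,0,0.19],[0,-2,0],1],[[0,0,0],[0,0,0],1]])

```text
time: 18.15
position: [0.4148, 0.3125, 0.0271]
orientation: [[0.212, 0.976, -0.038], [0.962, -0.216, -0.169], [-0.173, -0.001, -0.985]]
force: [1.8, 0.7, -1.2]
opening: 0.0174
finger_force: 60.0
```

Emit:
carry_out(deltas=[[[-0.05,0,0.19],[0,-2,0],1],[[0,0,0],[0,0,0],1]])

```text
time: 18.35
position: [0.4146, 0.3113, 0.0254]
orientation: [[0.211, 0.976, -0.045], [0.955, -0.216, -0.202], [-0.207, -0.0, -0.978]]
force: [-1.1, 0.5, -1.7]
opening: 0.0173
finger_force: 60.0
```

Emit:
carry_out(deltas=[[[-0.05,0,0.19],[0,-2,0],1],[[0,0,0],[0,0,0],1]])

```text
time: 18.55
position: [0.4145, 0.3104, 0.0237]
orientation: [[0.21, 0.976, -0.053], [0.948, -0.216, -0.235], [-0.241, -0.0, -0.971]]
force: [0.5, -0.3, -3.0]
opening: 0.0172
finger_force: 60.0
```

Emit:
carry_out(deltas=[[[-0.05,0,0.19],[0,-2,0],1],[[0,0,0],[0,0,0],1]])

```text
time: 18.75
position: [0.4142, 0.3094, 0.0219]
orientation: [[0.208, 0.976, -0.06], [0.939, -0.216, -0.268], [-0.275, -0.001, -0.962]]
force: [0.6, 0.7, -3.1]
opening: 0.0176
finger_force: 60.0
```

Emit:
carry_out(deltas=[[[-0.05,0,0.19],[0,-2,0],1],[[0,0,0],[0,0,0],1]])

```text
time: 18.95
position: [0.4141, 0.3084, 0.0203]
orientation: [[0.206, 0.976, -0.067], [0.929, -0.216, -0.301], [-0.308, -0.0, -0.951]]
force: [1.1, 0.3, -3.3]
opening: 0.0171
finger_force: 60.0
```

Emit:
carry_out(deltas=[[[-0.05,0,0.19],[0,-2,0],1],[[0,0,0],[0,0,0],1]])

```text
time: 19.15
position: [0.4139, 0.3074, 0.0188]
orientation: [[0.203, 0.976, -0.074], [0.918, -0.216, -0.333], [-0.341, -0.0, -0.94]]
force: [0.4, -0.6, -2.0]
opening: 0.0168
finger_force: 60.0
```

Emit:
carry_out(deltas=[[[-0.05,0,0.19],[0,-2,0],1],[[0,0,0],[0,0,0],1]])

```text
time: 19.35
position: [0.4138, 0.3067, 0.0174]
orientation: [[0.201, 0.976, -0.081], [0.906, -0.216, -0.364], [-0.373, -0.0, -0.928]]
force: [-0.0, -0.8, -1.5]
opening: 0.0173
finger_force: 60.0
```

Emit:
carry_out(deltas=[[[-0.05,0,0.19],[0,-2,0],1],[[0,0,0],[0,0,0],1]])

```text
time: 19.55
position: [0.4135, 0.3055, 0.0157]
orientation: [[0.198, 0.976, -0.088], [0.893, -0.216, -0.396], [-0.405, -0.0, -0.914]]
force: [0.9, 0.2, 0.2]
opening: 0.0178
finger_force: 60.0
```

```bash
python3 - <<'E'
from h import *; import pickle
s=monitor.get_state();print(s['torque'],s['force'])
cs=snap('side','s6.png')
old=cv2.imread('pics/s5.png').astype(int);new=cv2.imread('pics/s6.png').astype(int)
b=cv2.imread('pics/s6.png')
cv2.imwrite('pics/c6.png',np.hstack([cv2.resize(cv2.imread('pics/%s.png'%n)[300:380,270:350],(400,400),interpolation=cv2.INTER_CUBIC) for n in('s5','s6')]))
E
```

```text
[ 0.54768281 -0.26782841 -0.02870107] [0.89945646 0.16288205 0.1855069 ]
```

Emit:
carry_out(deltas=[[[-0.05,0,0.19],[0,-2,0],1],[[0,0,0],[0,0,0],1]])

```text
time: 19.8
position: [0.4132, 0.3042, 0.0141]
orientation: [[0.194, 0.976, -0.095], [0.878, -0.216, -0.427], [-0.437, -0.0, -0.899]]
force: [0.9, 0.4, -1.5]
opening: 0.0173
finger_force: 60.0
```

```bash
python3 - <<'E'
from h import *
s=monitor.get_state();print(s['torque'],s['force'])
E
```

```text
[ 0.62869677 -0.22451399  0.06054604] [ 0.91905032  0.35918624 -1.47975734]
```

Emit:
carry_out(deltas=[[[-0.05,0,0.19],[0,-2,0],1],[[0,0,0],[0,0,0],1]])

```text
time: 20.0
position: [0.4128, 0.3029, 0.0125]
orientation: [[0.191, 0.976, -0.102], [0.863, -0.216, -0.457], [-0.468, -0.0, -0.884]]
force: [-0.7, -0.2, -0.5]
opening: 0.0174
finger_force: 60.0
```

```bash
python3 - <<'E'
from h import *
s=monitor.get_state();print(s['torque'],s['force'])
cs=snap('side','s6.png')
cv2.imwrite('pics/c6.png',np.hstack([cv2.resize(cv2.imread('pics/%s.png'%n)[300:380,270:350],(400,400),interpolation=cv2.INTER_CUBIC) for n in('s5','s6')]))
E
```

```text
[ 0.61595036 -0.24306309  0.02767627] [-0.6591029  -0.16585102 -0.52266403]
```

View pics/c6.png

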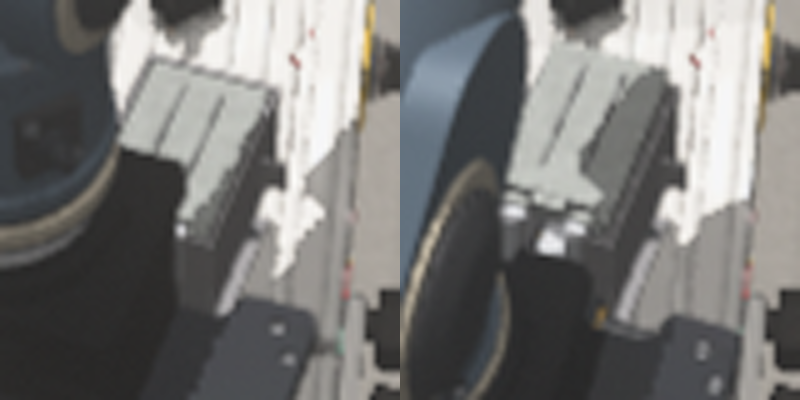

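The side view shows the catch noses at (515,212) and (575,225) in the right panel, now below the cover's edge, and the cover grooves shifted up 2–3 px. I'll verify that numerically.

```bash
python3 - <<'E'
import cv2,numpy as np
a,b=[cv2.cvtColor(cv2.imread('pics/%s.png'%n),cv2.COLOR_BGR2GRAY) for n in('side0','s6')]
up=lambda i:cv2.resize(i,None,fx=4,fy=4,interpolation=cv2.INTER_CUBIC)
for n,(x0,x1,y0,y1) in dict(near=(293,304,327,338),far=(300,311,311,322)).items():
    T=up(a)[y0*4:y1*4,x0*4:x1*4]; m=cv2.matchTemplate(up(b)[(y0-8)*4:(y1+8)*4,(x0-4)*4:(x1+4)*4],T,cv2.TM_CCOEFF_NORMED)
    _,v,_,l=cv2.minMaxLoc(m); print(n,v,l[0]/4-4,l[1]/4-8)
print(a[330:352,294],b[330:352,294]);print(a[330:352,302],b[330:352,302])
E
```

```text
near 0.8759343028068542 0.25 -3.0
far 0.2663307189941406 -0.75 -1.25
[175 175 174 177 179 177 178 181 182 173 133 147 192 155  91  86  86  86
  89  88  92 101] [192 193 190 192 196 197 194 155 110 166 170 170 200 157  84  78  77  77
  74  61  46  47]
[176 175 176 179 180 181 181 181 181 181 180 172 162 166 148 116 115  84
  74  74  77  88] [194 195 196 197 196 196 195 195 193 188 182 153  89  92 115 147 154 165
 194 196 164  89]
```

The cover's end face now shows above the rim and its edge is up 3 px, about 9 mm, so it has popped. I'll un-lever and withdraw.

Emit:
carry_out(deltas=[[[0.09,0,-0.38],[0,4,0],1],[[0.09,0,-0.38],[0,4,0],1],[[0.09,0,-0.38],[0,4,0],1],[[0.09,0,-0.38],[0,4,0],1],[[0.09,0,-0.38],[0,4,0],1],[[0.09,0,-0.38],[0,4,0],1],[[0.09,0,-0.38],[0,4,0],1],[[0,0,0],[0,0,0],1]])

```text
time: 20.85
position: [0.4159, 0.3125, 0.0369]
orientation: [[0.219, 0.976, 0.001], [0.976, -0.219, -0.002], [-0.001, 0.002, -1.0]]
force: [0.1, -0.6, -0.6]
opening: 0.0173
finger_force: 60.0
```

Emit:
carry_out(deltas=[[[0.5,0,0],[0,0,0],1],[[1,0,0],[0,0,0],1],[[1,0,0],[0,0,0],1],[[1,0,0],[0,0,0],1],[[1,0,0],[0,0,0],1],[[0,0,0],[0,0,0],1]])

```text
time: 21.45
position: [0.4254, 0.362, 0.0364]
orientation: [[0.215, 0.977, -0.0], [0.977, -0.215, 0.002], [0.002, -0.0, -1.0]]
force: [-0.0, -1.0, -0.7]
opening: 0.0175
finger_force: 60.0
```

```bash
python3 - <<'E'
from h import *
go([.388,.356,-.010],77.5)
go([.388,.356,-.018],77.5)
c=camera('top')
print([ray(c,*p,.04).round(3) for p in[(118,205),(182,228),(80,226),(110,200)]])
E
```

```text
t 21.45 p [0.4254 0.362  0.0364] yaw 77.61 z [-0.     0.002 -1.   ] F [-0.  -1.  -0.7] open 0.0175
shift cm [-1.4  -3.52  4.64]
turn deg [-0.03 -0.1   0.11]
t 21.45 p [0.4254 0.362  0.0364] yaw 77.61 z [-0.     0.002 -1.   ] F [-0.  -1.  -0.7] open 0.0175
shift cm [-1.4  -3.52  5.44]
turn deg [-0.03 -0.1   0.11]
[array([0.502, 0.415, 0.04 ]), array([0.445, 0.263, 0.04 ]), array([0.453, 0.501, 0.04 ]), array([0.515, 0.435, 0.04 ])]
```

Emit:
carry_out(deltas=[[[0,-1.8,0],[0,0,0],1],[[0,-1.7,0],[0,0,0],1],[[0,0,1.5],[0,0,0],1],[[0,0,1.5],[0,0,0],1],[[0,0,0.8],[0,0,0],1],[[0,0,0],[0,0,0],1],[[0,0,0],[0,0,0],1]])

```text
time: 22.2
position: [0.3916, 0.3668, -0.0022]
orientation: [[0.217, 0.976, -0.001], [0.976, -0.217, -0.0], [-0.0, -0.0, -1.0]]
force: [-0.8, -0.2, -0.2]
opening: 0.0174
finger_force: 60.0
```

Emit:
carry_out(deltas=[[[0,0,0.5],[0,0,0],1],[[0,0,0.5],[0,0,0],1],[[0,0,0],[0,0,0],1],[[0,0,0],[0,0,0],1]])

```text
time: 22.6
position: [0.3914, 0.3669, -0.0117]
orientation: [[0.217, 0.976, 0.0], [0.976, -0.217, -0.0], [-0.0, 0.0, -1.0]]
force: [-0.6, 0.3, -0.2]
opening: 0.0175
finger_force: 60.0
```

Emit:
carry_out(deltas=[[[0,0,0.3],[0,0,0],1],[[0,0,0.2],[0,0,0],1],[[0,0,0.1],[0,0,0],1],[[0,0,0],[0,0,0],1]])

```text
time: 23.0
position: [0.3913, 0.3669, -0.0178]
orientation: [[0.217, 0.976, -0.0], [0.976, -0.217, -0.0], [-0.0, -0.0, -1.0]]
force: [-0.6, -0.6, -0.4]
opening: 0.0175
finger_force: 60.0
```

Emit:
carry_out(deltas=[[[0,0,0.1],[0,0,0],1],[[0,0,0],[0,0,0],1],[[0,0,0],[0,0,0],0.1],[[0,0,0],[0,0,0],0.1],[[0,0,0],[0,0,0],0.1],[[0,0,0],[0,0,0],0.1],[[0,0,0],[0,0,0],0.1],[[0,0,0],[0,0,0],0.1],[[0,0,0],[0,0,0],0.1]])

```text
time: 23.9
position: [0.3914, 0.367, -0.0187]
orientation: [[0.217, 0.976, 0.0], [0.976, -0.217, -0.0], [-0.0, 0.0, -1.0]]
force: [0.2, -0.3, -0.3]
opening: 0.0388
finger_force: 0.0
```

Emit:
carry_out(deltas=[[[0,0,-1],[0,0,0],0.1],[[0,0,-2],[0,0,0],-1],[[0,0,-3],[0,0,0],-1],[[0,0,-3],[0,0,0],-1],[[0,0,-3],[0,0,0],-1],[[0,0,-3],[0,0,0],-1],[[0,0,-2],[0,0,0],-1],[[0,0,0],[0,0,0],-1]])

```text
time: 24.7
position: [0.3925, 0.3689, 0.1549]
orientation: [[0.217, 0.976, 0.005], [0.976, -0.217, 0.004], [0.005, 0.004, -1.0]]
force: [-0.0, 1.3, 0.5]
opening: 0.084
finger_force: 0.0
```

```bash
python3 - <<'E'
from h import *
a=np.radians(77.5);hx=np.array([np.cos(a),np.sin(a),0])
n=np.array([.4048,.2635,.10])-hx*.011
print(n);go(n,77.5)
E
```

```text
[0.40241916 0.25276074 0.1       ]
t 24.7 p [0.3925 0.3689 0.1549] yaw 77.49 z [ 0.005  0.004 -1.   ] F [-0.   1.3  0.5] open 0.084
shift cm [-11.15   3.46   5.44]
turn deg [ 0.24 -0.3  -0.01]
```

The tool is laid down. Now I'll move over the popped cover's notch end.

Emit:
carry_out(deltas=[[[-3,1,0],[0,0,0],-1],[[-3,1,0],[0,0,0],-1],[[-3,1,0],[0,0,0],-1],[[-2.1,0.45,0],[0,0,0],-1],[[0,0,2],[0,0,0],-1],[[0,0,2],[0,0,0],-1],[[0,0,2],[0,0,0],-1],[[0,0,0],[0,0,0],-1],[[0,0,0],[0,0,0],-1],[[0,0,0],[0,0,0],-1]])

```text
time: 25.7
position: [0.4014, 0.2517, 0.0921]
orientation: [[0.216, 0.976, 0.001], [0.976, -0.216, 0.001], [0.001, 0.001, -1.0]]
force: [-0.2, -0.4, 0.5]
opening: 0.0873
finger_force: 0.0
```

```bash
python3 - <<'E'
from h import *
go([.4024,.2528,.0575],77.5)
E
```

```text
t 25.7 p [0.4014 0.2517 0.0921] yaw 77.51 z [ 0.001  0.001 -1.   ] F [-0.2 -0.4  0.5] open 0.0873
shift cm [0.13 0.07 3.46]
turn deg [ 0.05 -0.05  0.01]
```

Emit:
carry_out(deltas=[[[0.1,0.05,2],[0,0,0],-1],[[0,0,1],[0,0,0],-1],[[0,0,0.4],[0,0,0],-1],[[0,0,0],[0,0,0],-1],[[0,0,0],[0,0,0],1],[[0,0,0],[0,0,0],1],[[0,0,0],[0,0,0],1],[[0,0,0],[0,0,0],1],[[0,0,0],[0,0,0],1],[[0,0,0],[0,0,0],1],[[0,0,0],[0,0,0],1],[[0,0,0],[0,0,0],1]], grip_force=20)

```text
time: 26.9
position: [0.4017, 0.252, 0.0573]
orientation: [[0.217, 0.976, 0.0], [0.976, -0.217, -0.0], [-0.0, 0.0, -1.0]]
force: [0.3, -0.2, -0.6]
opening: 0.0308
finger_force: 0.0
```

The fingers passed above the cover, since the tips sit higher when open. I'll reopen and try 5 mm lower.

Emit:
carry_out(deltas=[[[0,0,0],[0,0,0],-1],[[0,0,0],[0,0,0],-1],[[0,0,0],[0,0,0],-1],[[0,0,0],[0,0,0],-1],[[0,0,0],[0,0,0],-1],[[0,0,0],[0,0,0],-1],[[0,0,0.5],[0,0,0],-1],[[0,0,0],[0,0,0],-1]])

```text
time: 27.7
position: [0.4013, 0.2516, 0.0517]
orientation: [[0.217, 0.976, -0.001], [0.976, -0.217, -0.001], [-0.001, -0.001, -1.0]]
force: [0.2, -0.4, 0.1]
opening: 0.084
finger_force: 0.0
```

Emit:
carry_out(deltas=[[[0,0,0],[0,0,0],1],[[0,0,0],[0,0,0],1],[[0,0,0],[0,0,0],1],[[0,0,0],[0,0,0],1],[[0,0,0],[0,0,0],1],[[0,0,0],[0,0,0],1],[[0,0,0],[0,0,0],1]])

```text
time: 28.4
position: [0.4044, 0.2515, 0.0525]
orientation: [[0.218, 0.976, 0.004], [0.976, -0.218, 0.0], [0.001, 0.003, -1.0]]
force: [7.2, -1.3, -3.7]
opening: 0.0551
finger_force: 20.0
```

The opening of 0.055 shows the fingers are on the box walls, so at the earlier height they passed above the rim without meeting the cover. I need a look, so I'll open and clear the arm backwards.

Emit:
carry_out(deltas=[[[0,0,0],[0,0,0],-1],[[0,0,0],[0,0,0],-1],[[0,0,-2],[0,0,0],-1],[[0,0,-3],[0,0,0],-1],[[0,0,-3],[0,0,0],-1],[[0,0,-3],[0,0,0],-1],[[-3,0,-3],[0,0,0],-1],[[-4,1,-2],[0,0,0],-1],[[-4,2,0],[0,0,0],-1],[[-4,2,0],[0,0,0],-1],[[-3,2,0],[0,0,0],-1],[[0,0,0],[0,0,0],-1]])

```text
time: 29.6
position: [0.4318, 0.0562, 0.212]
orientation: [[0.225, 0.974, -0.0], [0.974, -0.225, -0.002], [-0.002, -0.0, -1.0]]
force: [-0.2, -0.6, 0.1]
opening: 0.0868
finger_force: 0.0
```

```bash
python3 - <<'E'
from h import *
go([.4,.25,.2])
t=snap('top','t7.png');s=snap('side','s7.png')
a,b,o=[cv2.imread('pics/%s.png'%n) for n in('t7','s7','side0')]
f=lambda im,x,y,w,h:cv2.resize(im[y:y+h,x:x+w],(400,300),interpolation=cv2.INTER_CUBIC)
cv2.imwrite('pics/c7.png',np.vstack([np.hstack([f(a,144,206,80,60),f(a,90,200,160,120)]),np.hstack([f(b,266,304,80,60),f(b,220,300,160,120)])]))
for c in (292,294,298,302,306): print(c,cv2.cvtColor(o,6)[330:352,c],cv2.cvtColor(b,6)[330:352,c])
E
```

```text
t 29.6 p [0.4318 0.0562 0.212 ] yaw 76.98 z [-0.    -0.002 -1.   ] F [-0.2 -0.6  0.1] open 0.0868
shift cm [18.17 -7.47  1.17]
292 [141 170 182 180 180 178 177 177 180 153 108 192 220 162 125  96  96  96
  96  97  97  95] [180 195 190 189 186 186 187 189 157  99 155 220 222 162 125  96  97  95
  96  96  96  94]
294 [175 175 174 177 179 177 178 181 182 173 133 147 192 155  91  86  86  86
  89  88  92 101] [185 187 190 189 187 190 192 194 173 118 146 202 198 152  91  84  85  85
  87  87  92 101]
298 [179 177 170 162 154 154 170 183 183 180 175 173 182 153  91  88  92  95
  81  77  91 116] [185 180 173 165 174 192 193 191 189 176 170 189 159  84  79  72  85  95
  80  99 116 116]
302 [176 175 176 179 180 181 181 181 181 181 180 172 162 166 148 116 115  84
  74  74  77  88] [188 189 190 191 193 193 192 192 191 191 180 176 183 144  90 113 110  76
  73  72  88 101]
306 [179 180 178 179 175 161 153 153 166 176 177 180 179 149 119 187 205 143
  94  83  83  83] [189 188 189 178 170 168 174 188 188 190 193 186 146 103 156 207 206 144
  93  82  81  82]
```

View pics/c7.png

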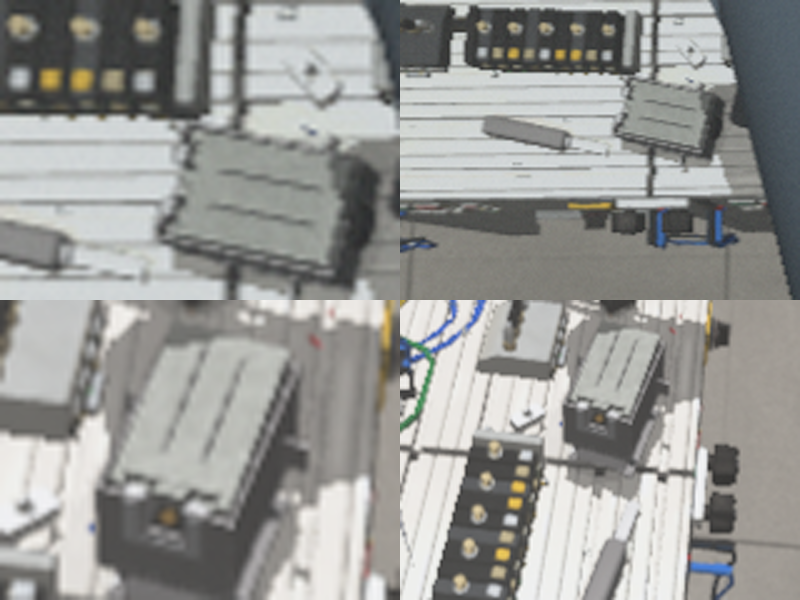

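The view shows the tool lying flat at about (600,560), clear of the box, and the cover in the box with its notch end slightly proud. I'll measure how much.

```bash
python3 - <<'E'
from h import *; import pickle
cs=pickle.load(open('cs.pkl','rb'))
c,s=np.cos(-1.79),np.sin(-1.79)
W=lambda x,y,z:np.array([.3945+c*x-s*y,.2258+s*x+c*y,z])
S=cs['side']
def cov(x,y,z,h): # h rise of notch end, hinge lower far edge
    th=np.arcsin(h/.0765);dx,dz=x-.038,z-.07
    return W(.038+dx*np.cos(th)+dz*np.sin(th), y, .07+ -dx*np.sin(th)+dz*np.cos(th))
for h in(0,.003,.006,.009):
    print(h,[proj(S,cov(x,y,.08,h)).round(1).tolist() for x,y in((-.038,-.024),(-.038,0),(-.038,.024),(-.02,-.008),(.03,-.008),(.038,-.024))], proj(S,cov(-.038,0,.07,h)).round(1))
print('nose',proj(S,W(-.0405,.0125,.08)),proj(S,W(-.0405,-.0125,.08)))
g=lambda n:cv2.cvtColor(cv2.imread(n),6).astype(float)
o,l,n=g('pics/side0.png'),g('pics/s6.png'),g('pics/s7.png')
# sub-pixel row of groove minimum per column
for name,im in(('0',o),('lev',l),('now',n)):
    out=[]
    for col,r0,r1 in((298,328,340),(299,326,338),(300,324,338),(306,330,342),(307,329,341),(308,328,340),(309,326,340),(312,316,333),(314,314,330)):
        v=im[r0:r1,col];w=np.clip(np.median(v)-8-v,0,None);out.append(round((w*np.arange(r0,r1)).sum()/max(w.sum(),1e-6),2))
    print(name,out)
E
```

```text
0 [[311.6, 348.2], [299.5, 344.9], [287.6, 341.7], [306.6, 338.8], [314.8, 319.7], [323.8, 318.8]] [299.6 348.2]
0.003 [[311.7, 347.0], [299.6, 343.7], [287.6, 340.5], [306.7, 337.9], [314.9, 319.5], [323.8, 318.6]] [299.6 347.2]
0.006 [[311.8, 345.8], [299.7, 342.5], [287.7, 339.3], [306.8, 336.9], [314.9, 319.2], [323.9, 318.5]] [299.6 346.1]
0.009 [[311.9, 344.5], [299.8, 341.3], [287.8, 338.0], [306.9, 335.9], [315.0, 319.0], [323.9, 318.4]] [299.6 345. ]
nose [292.85412251 344.20776019] [305.38018773 347.62222093]
0 [np.float64(334.2), np.float64(332.69), np.float64(330.7), np.float64(336.32), np.float64(334.67), np.float64(332.59), np.float64(330.66), np.float64(323.42), np.float64(318.68)]
lev [np.float64(331.44), np.float64(330.18), np.float64(327.41), np.float64(334.85), np.float64(331.53), np.float64(329.56), np.float64(327.83), np.float64(321.35), np.float64(0.0)]
now [np.float64(333.46), np.float64(331.38), np.float64(329.78), np.float64(334.73), np.float64(333.33), np.float64(331.66), np.float64(328.6), np.float64(321.2), np.float64(316.52)]
```

The cover's notch end rose only about 6 mm while levered and has dropped back. I'll pry again, deeper and further, after regripping the tool where I left it.

```bash
python3 - <<'E'
from h import *
go([.3914,.3672,.1],77.5)
E
```

```text
t 29.7 p [0.4306 0.0612 0.2122] yaw 77.42 z [-0.001  0.    -1.   ] F [ 0.1 -0.2  0.2] open 0.0872
shift cm [ 29.01 -10.48  11.23]
turn deg [-0.05 -0.02 -0.08]
```

Emit:
carry_out(deltas=[[[4,-1.5,0],[0,0,0],-1],[[4,-1.5,0],[0,0,0],-1],[[4,-1.5,0],[0,0,0],-1],[[4,-1.5,0],[0,0,0],-0.2],[[4,-1.5,0],[0,0,0],-0.2],[[4,-1.5,0],[0,0,0],-0.2],[[4,-1,0],[0,0,0],-0.2],[[1,-0.5,2],[0,0,0],-0.2],[[0,0,3],[0,0,0],-0.2],[[0,0,3],[0,0,0],-0.2],[[0,0,3.2],[0,0,0],-0.2],[[0,0,0],[0,0,0],-0.2]], grip_force=60)

```text
time: 30.9
position: [0.3875, 0.3657, 0.0969]
orientation: [[0.213, 0.977, -0.007], [0.977, -0.213, -0.005], [-0.006, -0.006, -1.0]]
force: [-0.6, -0.6, -0.9]
opening: 0.0523
finger_force: 0.0
```

```bash
python3 - <<'E'
from h import *
go([.3914,.3672,-.0175],77.5)
E
```

```text
t 30.9 p [0.3875 0.3657 0.0969] yaw 77.71 z [-0.007 -0.005 -1.   ] F [-0.6 -0.6 -0.9] open 0.0523
shift cm [ 0.3   0.41 11.43]
turn deg [-0.32  0.37  0.21]
```

Emit:
carry_out(deltas=[[[0,0,3],[0,0,0],-0.2],[[0,0,3],[0,0,0],-0.2],[[0,0,3],[0,0,0],-0.2],[[0,0,2],[0,0,0],-0.2],[[0,0,0.7],[0,0,0],-0.2],[[0,0,0],[0,0,0],1],[[0,0,0],[0,0,0],1],[[0,0,0],[0,0,0],1],[[0,0,0],[0,0,0],1],[[0,0,0],[0,0,0],1],[[0,0,0],[0,0,0],1],[[0,0,0],[0,0,0],1]])

```text
time: 32.1
position: [0.3918, 0.3672, -0.0161]
orientation: [[0.217, 0.976, 0.001], [0.976, -0.217, 0.0], [0.0, 0.001, -1.0]]
force: [-0.7, -1.6, 5.3]
opening: 0.0175
finger_force: 60.0
```

Emit:
carry_out(deltas=[[[0,0,-1],[0,0,0],1],[[0,0,-2],[0,0,0],1],[[0,0,-2.6],[0,0,0],1],[[0,0,0],[0,0,0],1],[[0,0,0],[0,0,0],1]])

```text
time: 32.6
position: [0.3916, 0.3669, 0.0397]
orientation: [[0.217, 0.976, 0.001], [0.976, -0.217, 0.0], [0.0, 0.001, -1.0]]
force: [0.6, 0.9, -0.7]
opening: 0.017
finger_force: 60.0
```

```bash
python3 - <<'E'
from h import *
a=np.radians(77.5);hx=np.array([np.cos(a),np.sin(a),0]);hy=np.array([hx[1],-hx[0],0])
n=np.array([.4048,.2635,.038])+hy*.002
go(n+hx*.10,77.5)
E
```

```text
t 32.6 p [0.3916 0.3669 0.0397] yaw 77.48 z [ 0.001  0.    -1.   ] F [ 0.6  0.9 -0.7] open 0.017
shift cm [0.2  3.73 0.18]
turn deg [ 0.05 -0.02 -0.02]
```

Emit:
carry_out(deltas=[[[0,2,0],[0,0,0],1],[[0,1.73,0],[0,0,0],1],[[0,0,0],[0,0,0],1],[[0,0,0],[0,0,0],1],[[-0.8,0,0],[0,0,0],1],[[-0.8,0,0],[0,0,0],1],[[-0.6,0,0],[0,0,0],1],[[-0.4,0,0],[0,0,0],1],[[-0.4,0,0],[0,0,0],1],[[0,0,0],[0,0,0],1]])

```text
time: 33.6
position: [0.4213, 0.3289, 0.0394]
orientation: [[0.217, 0.976, 0.0], [0.976, -0.217, -0.001], [-0.0, 0.0, -1.0]]
force: [0.3, -0.3, -0.6]
opening: 0.0169
finger_force: 60.0
```

Emit:
carry_out(deltas=[[[-0.4,0,0],[0,0,0],1],[[-0.4,0,0],[0,0,0],1],[[-0.4,0,0],[0,0,0],1],[[-0.4,0,0],[0,0,0],1],[[-0.2,0,0],[0,0,0],1],[[0,0,0],[0,0,0],1]])

```text
time: 34.2
position: [0.4174, 0.3116, 0.0393]
orientation: [[0.217, 0.976, 0.0], [0.976, -0.217, -0.0], [-0.0, 0.0, -1.0]]
force: [-0.2, 0.4, 0.1]
opening: 0.0172
finger_force: 60.0
```

Inserted without contact. Now I'll lever with the corrected pivot.

Emit:
carry_out(deltas=[[[0,0,0.1],[0,0,0],1],[[-0.2,0,0.37],[0,-4,0],1],[[-0.2,0,0.37],[0,-4,0],1],[[-0.2,0,0.37],[0,-4,0],1],[[0,0,0],[0,0,0],1]])

```text
time: 34.7
position: [0.4158, 0.3079, 0.0272]
orientation: [[0.209, 0.977, -0.045], [0.956, -0.214, -0.202], [-0.207, -0.001, -0.978]]
force: [0.8, 1.3, 1.4]
opening: 0.0174
finger_force: 60.0
```

Emit:
carry_out(deltas=[[[-0.1,0,0.185],[0,-2,0],1],[[-0.1,0,0.185],[0,-2,0],1],[[0,0,0],[0,0,0],1]])

```text
time: 35.0
position: [0.4154, 0.304, 0.0245]
orientation: [[0.208, 0.976, -0.059], [0.939, -0.216, -0.267], [-0.273, -0.0, -0.962]]
force: [1.2, 2.3, 1.5]
opening: 0.0175
finger_force: 60.0
```

Emit:
carry_out(deltas=[[[-0.1,0,0.185],[0,-2,0],1],[[-0.1,0,0.185],[0,-2,0],1],[[0,0,0],[0,0,0],1]])

```text
time: 35.3
position: [0.4149, 0.3006, 0.0216]
orientation: [[0.203, 0.976, -0.073], [0.918, -0.216, -0.332], [-0.34, 0.0, -0.94]]
force: [0.8, 1.9, 1.5]
opening: 0.0171
finger_force: 60.0
```

Emit:
carry_out(deltas=[[[-0.1,0,0.185],[0,-2,0],1],[[-0.1,0,0.185],[0,-2,0],1],[[0,0,0],[0,0,0],1]])

```text
time: 35.6
position: [0.4142, 0.2973, 0.0189]
orientation: [[0.198, 0.976, -0.087], [0.893, -0.216, -0.395], [-0.405, 0.0, -0.914]]
force: [1.5, 2.3, 2.1]
opening: 0.0174
finger_force: 60.0
```

Emit:
carry_out(deltas=[[[-0.1,0,0.185],[0,-2,0],1],[[-0.1,0,0.185],[0,-2,0],1],[[0,0,0],[0,0,0],1]])

```text
time: 35.9
position: [0.4136, 0.2941, 0.0164]
orientation: [[0.191, 0.976, -0.101], [0.863, -0.216, -0.456], [-0.467, 0.0, -0.884]]
force: [1.0, 2.2, 3.6]
opening: 0.0176
finger_force: 60.0
```

```bash
cat > chk.py <<'E'
from h import *; import sys
n=sys.argv[1]; snap('side',n)
s=monitor.get_state();print(s['time'],np.round(s['torque'],2),np.round(s['force'],1))
g=lambda n:cv2.cvtColor(cv2.imread('pics/'+n),6).astype(float)
for k in('side0.png','s6.png','s7.png',n):
    im=g(k); print(k)
    for c in(294,298,302,306,309): print(c,im[328:352,c].astype(int))
E
python3 chk.py s8.png
```

```text
35.95 [ 0.76 -0.29  0.09] [1.3 3.6 1.8]
side0.png
294 [178 176 175 175 174 177 179 177 178 181 182 173 133 147 192 155  91  86
  86  86  89  88  92 101]
298 [179 181 179 177 170 162 154 154 170 183 183 180 175 173 182 153  91  88
  92  95  81  77  91 116]
302 [141 165 176 175 176 179 180 181 181 181 181 181 180 172 162 166 148 116
 115  84  74  74  77  88]
306 [177 178 179 180 178 179 175 161 153 153 166 176 177 180 179 149 119 187
 205 143  94  83  83  83]
309 [168 152 134 130 142 167 177 176 176 181 183 182 182 183 181 177 164 163
 155 138 143  78  80  79]
s6.png
294 [188 188 192 193 190 192 196 197 194 155 110 166 170 170 200 157  84  78
  77  77  74  61  46  47]
298 [191 184 174 161 157 183 197 197 194 186 180 194 169  94  78  78  77  89
 136 177 212 219 157  50]
302 [191 191 194 195 196 197 196 196 195 195 193 188 182 153  89  92 115 147
 154 165 194 196 164  89]
306 [185 151 117 116 110 101 120 166 191 193 196 197 163  87 154 191 159 192
 188 101  80  75  75  75]
309 [ 87  95 107 114 114 115 117 118 117 146 186 189 150 104  97 100  88  93
  92  84  94  69  69  70]
s7.png
294 [1
[... 330 characters left out ...]
8 170 168 174 188 188 190 193 186 146 103 156 207
 206 144  93  82  81  82]
309 [135 133 154 177 187 187 188 191 193 193 194 195 196 193 167 132 152 147
  90 133 144  76  77  77]
s8.png
294 [184 186 189 188 188 191 194 195 160  84 147 181 131 157 184 116  48  49
  47  47  48  47  48  45]
298 [180 165 152 138 160 192 194 192 193 182 176 175 126  79  84  94  80  49
  49  49  48  47  48  48]
302 [187 189 191 191 193 193 192 192 191 191 179 165 148  98  84  93  98  82
  49  49  50  50  49  48]
306 [114 153 188 177 155 140 159 159 112 114 113 109  95  95 115 112 100 114
 107  56  49  49  49  48]
309 [ 94 106 113 138 166 148 115 115 115 114 116 113 103  97 107  98  78  76
  67  84  92  68  69  69]
```

Emit:
carry_out(deltas=[[[-0.1,0,0.185],[0,-2,0],1],[[-0.1,0,0.185],[0,-2,0],1],[[0,0,0],[0,0,0],1]])

```text
time: 36.25
position: [0.4128, 0.2905, 0.0141]
orientation: [[0.184, 0.976, -0.114], [0.829, -0.216, -0.516], [-0.528, 0.0, -0.849]]
force: [2.0, 2.5, 3.2]
opening: 0.0172
finger_force: 60.0
```

```bash
python3 chk.py s9.png | sed -n '1p;/s9/,$p'
```

```text
36.3 [ 0.81 -0.38  0.07] [0.8 3.3 2.3]
s9.png
294 [178 180 181 180 183 186 184 151 103 161 176 117  83 153 200 155  84  77
  76  77  80  79  63  48]
298 [173 158 134 145 184 185 183 181 184 187 154  87  87  86  99 115 123 128
 125 133 179 216 216 177]
302 [108 109 110 110 110 110 136 170 173 161 165 142  83  94 113 116 112 116
 109  80  66  61  66  81]
306 [110 109 107 100  91  88 101 108 109 112 103  87 102 117 107  91  97 128
 134 100  79  75  74  73]
309 [ 95 103 109 109 109 110 111 112 111 110 110 108 111 106  88  88  77  57
  54  84  93  68  70  70]
```

Emit:
carry_out(deltas=[[[-0.1,0,0.185],[0,-2,0],1],[[-0.1,0,0.185],[0,-2,0],1],[[0,0,0],[0,0,0],1]])

```text
time: 36.6
position: [0.4119, 0.2869, 0.0121]
orientation: [[0.175, 0.976, -0.127], [0.791, -0.216, -0.572], [-0.586, 0.0, -0.81]]
force: [1.7, 4.2, 2.0]
opening: 0.0171
finger_force: 60.0
```

```bash
python3 chk.py s10.png | sed -n '1p;/s10/,$p'
```

```text
36.65 [ 0.87 -0.36  0.13] [1.3 4.  3. ]
s10.png
294 [178 180 179 180 174 162 139  94 131 147 106  87  81 103 130 121  85  77
  77  77  81  81  86  97]
298 [165 126  87  99 110 109 109 107 107 104  94  92  93  97 106 130 140 128
 126 132 141 141 141 164]
302 [108 109 110 110 110 109 109 108 109 110  98  86  86  90 106 117 115 116
 107  79  67  63  68  78]
306 [111 107 102  94  85  95 107 109 109 109 103  92 107 118  99  83  98 126
 132 100  79  75  75  75]
309 [ 91 104 110 109 108 109 111 110 111 109 102 101 103  94  90  94  81  52
  55  85  94  70  71  71]
```

Emit:
carry_out(deltas=[[[0.18,0,-0.38],[0,4,0],1],[[0.18,0,-0.38],[0,4,0],1],[[0.18,0,-0.38],[0,4,0],1],[[0.18,0,-0.38],[0,4,0],1],[[0.18,0,-0.38],[0,4,0],1],[[0.18,0,-0.38],[0,4,0],1],[[0,0,0],[0,0,0],1]])

```text
time: 37.35
position: [0.4158, 0.3025, 0.0285]
orientation: [[0.215, 0.976, -0.045], [0.954, -0.219, -0.204], [-0.209, 0.001, -0.978]]
force: [0.1, -0.2, 0.8]
opening: 0.0178
finger_force: 60.0
```

```bash
python3 chk.py s11.png | sed -n '1p;/s11/,$p'
```

```text
37.4 [-0.2  -0.07  0.03] [-0.  -1.   1.9]
s11.png
294 [ 66  58  53  63 101 124 110  86  79  62  49  43  45  46  46  43  42  43
  45  45  46  46  46  46]
298 [118 119 100  81  67  49  45  46  47  46  46  45  44  42  44  46  46  46
  46  46  46  46  46  46]
302 [49 48 49 48 46 48 45 46 46 46 47 47 46 47 47 47 46 47 46 45 46 47 47 45]
306 [47 47 47 48 49 50 48 48 48 48 48 47 48 48 48 47 48 47 46 46 43 43 42 42]
309 [51 51 49 50 50 49 50 48 48 48 47 46 46 44 43 44 44 44 43 44 42 42 43 43]
```

Emit:
carry_out(deltas=[[[0.2,0,-0.38],[0,4,0],1],[[0.2,0,-0.38],[0,4,0],1],[[0.2,0,-0.38],[0,4,0],1],[[0.3,0,0],[0,0,0],1],[[0,0,0],[0,0,0],1]])

```text
time: 37.9
position: [0.4181, 0.3155, 0.0378]
orientation: [[0.217, 0.976, -0.001], [0.976, -0.217, -0.002], [-0.002, -0.0, -1.0]]
force: [-0.5, -0.9, 1.1]
opening: 0.0172
finger_force: 60.0
```

Emit:
carry_out(deltas=[[[1,0,0],[0,0,0],1],[[1,0,0],[0,0,0],1],[[1,0,0],[0,0,0],1],[[1,0,0],[0,0,0],1],[[1,0,0],[0,0,0],1],[[0,-1.8,0],[0,0,0],1],[[0,-1.8,0],[0,0,0],1],[[0,0,0],[0,0,0],1]])

```text
time: 38.7
position: [0.3911, 0.374, 0.0382]
orientation: [[0.212, 0.977, -0.001], [0.977, -0.212, 0.0], [0.0, -0.001, -1.0]]
force: [0.4, 0.3, -0.6]
opening: 0.0171
finger_force: 60.0
```

```bash
python3 - <<'E'
from h import *
go([.391,.367,-.0161],77.5)
E
```

```text
t 38.7 p [0.3911 0.374  0.0382] yaw 77.76 z [-0.001  0.    -1.   ] F [ 0.4  0.3 -0.6] open 0.0171
shift cm [-0.69  0.14  5.43]
turn deg [-0.08 -0.01  0.26]
```

Emit:
carry_out(deltas=[[[0,0,2],[0,0,0],1],[[0,0,2],[0,0,0],1],[[0,0,1],[0,0,0],1],[[0,0,0.35],[0,0,0],1],[[0,0,0],[0,0,0],1],[[0,0,0],[0,0,0],0.1],[[0,0,0],[0,0,0],0.1],[[0,0,0],[0,0,0],0.1],[[0,0,0],[0,0,0],0.1],[[0,0,0],[0,0,0],0.1],[[0,0,0],[0,0,0],0.1]])

```text
time: 39.8
position: [0.3939, 0.3723, -0.0153]
orientation: [[0.217, 0.976, 0.0], [0.976, -0.217, -0.0], [0.0, 0.0, -1.0]]
force: [-0.2, -0.6, -1.0]
opening: 0.039
finger_force: 0.0
```

Emit:
carry_out(deltas=[[[0,0,-2],[0,0,0],0.1],[[0,0,-4],[0,0,0],-1],[[0,0,-4],[0,0,0],-1],[[0,0,-4],[0,0,0],-1],[[0,0,-4],[0,0,0],-1],[[-4,1.5,-2],[0,0,0],-1],[[-4,1.5,0],[0,0,0],-1],[[-4,1.5,0],[0,0,0],-1],[[-4,1.5,0],[0,0,0],-1],[[-4,1.5,0],[0,0,0],-1],[[-4,1.5,0],[0,0,0],-1],[[-4,1.5,0],[0,0,0],-1]])

```text
time: 41.0
position: [0.4356, 0.0744, 0.1848]
orientation: [[0.216, 0.976, 0.001], [0.976, -0.216, -0.001], [-0.001, 0.001, -1.0]]
force: [1.2, 0.6, 0.1]
opening: 0.0872
finger_force: 0.0
```

```bash
python3 chk.py s12.png | sed -n '1p;/s12/,$p'; python3 - <<'E'
from h import *
a,b,o=[cv2.cvtColor(cv2.imread('pics/%s.png'%n),6) for n in('s7','s12','side0')]
# count changed pixels near cover, s7 vs s12
d=cv2.absdiff(a,b)[300:352,280:330]; print((d>25).sum())
E
```

```text
41.05 [-0.53 -0.12  0.02] [ 0.3 -6.7 -1.2]
s12.png
294 [170 170 173 174 173 174 177 183 157  96 140 170 137 153 191 151  89  84
  83  84  87  87  92 100]
298 [175 166 153 138 129 154 177 176 176 178 179 152  97  91  91  85  71  67
  84  94  79  74  90 116]
302 [170 172 173 176 176 176 176 176 175 174 165 157 136  90  87  86  88 102
 106  76  72  71  75  88]
306 [175 175 174 172 161 140 139 161 172 174 175 154 107 133 179 164 129 183
 205 143  92  81  81  81]
309 [125 130 154 173 172 173 176 177 177 177 177 174 153 138 138 103  90  88
  80 129 144  75  76  77]
587
```

Now the edge is up 4 px (about 9–10 mm) and stays there with the tool out, so the cover is propped. Next I'll grip it by its sides.

```bash
python3 - <<'E'
from h import *
go([.4053,.2521,.0575],77.5)
E
```

```text
t 41.05 p [0.4365 0.0661 0.184 ] yaw 76.9 z [-0.001 -0.006 -1.   ] F [ 0.3 -6.7 -1.2] open 0.0867
shift cm [17.48 -7.26 12.55]
turn deg [ 0.01  0.34 -0.6 ]
```

Emit:
carry_out(deltas=[[[3.5,-1.45,0],[0,0,0],-1],[[3.5,-1.45,0],[0,0,0],-1],[[3.5,-1.45,0],[0,0,0],-1],[[3.5,-1.45,0],[0,0,0],-1],[[3.4,-1.45,2],[0,0,0],-1],[[0,0,3],[0,0,0],-1],[[0,0,3],[0,0,0],-1],[[0,0,1.5],[0,0,0],-1],[[0,0,0],[0,0,0],-1],[[0,0,0],[0,0,0],-1]])

```text
time: 42.05
position: [0.4031, 0.2623, 0.0904]
orientation: [[0.217, 0.976, 0.001], [0.976, -0.217, 0.001], [0.001, 0.001, -1.0]]
force: [0.6, -0.1, 0.6]
opening: 0.0868
finger_force: 0.0
```

```bash
python3 - <<'E'
from h import *
go([.4053,.2521,.0575],77.5)
E
```

```text
t 42.05 p [0.4031 0.2623 0.0904] yaw 77.48 z [ 0.001  0.001 -1.   ] F [ 0.6 -0.1  0.6] open 0.0868
shift cm [-0.95  0.44  3.29]
turn deg [ 0.04 -0.05 -0.02]
```

Emit:
carry_out(deltas=[[[-0.95,0.44,1.5],[0,0,0],-1],[[0,0,1.2],[0,0,0],-1],[[0,0,0.6],[0,0,0],-1],[[0,0,0],[0,0,0],-1],[[0,0,0],[0,0,0],1],[[0,0,0],[0,0,0],1],[[0,0,0],[0,0,0],1],[[0,0,0],[0,0,0],1],[[0,0,0],[0,0,0],1],[[0,0,0],[0,0,0],1],[[0,0,0],[0,0,0],1]], grip_force=20)

```text
time: 43.15
position: [0.4049, 0.2516, 0.0567]
orientation: [[0.217, 0.976, 0.0], [0.976, -0.217, -0.0], [-0.0, 0.0, -1.0]]
force: [0.6, 0.0, 0.3]
opening: 0.048
finger_force: 20.0
```

Emit:
carry_out(deltas=[[[0,0,-0.5],[0,0,0],1],[[0,0,-1],[0,0,0],1],[[0,0,-1.5],[0,0,0],1],[[0,0,-2],[0,0,0],1],[[0,0,-2],[0,0,0],1],[[0,0,-3],[0,0,0],1],[[0,0,-3],[0,0,0],1],[[0,0,-3],[0,0,0],1],[[0,0,-1],[0,0,0],1],[[0,0,0],[0,0,0],1]])

```text
time: 44.15
position: [0.4056, 0.2521, 0.2284]
orientation: [[0.217, 0.976, 0.004], [0.976, -0.217, 0.001], [0.002, 0.003, -1.0]]
force: [0.9, -0.5, -0.9]
opening: 0.0482
finger_force: 20.0
```

```bash
python3 - <<'E'
from h import *
go([.445,.15,.23],77.5)
go([.445,-.15,.23])
go([.394,-.285,.23])
E
```

```text
t 44.15 p [0.4056 0.2521 0.2284] yaw 77.47 z [ 0.004  0.001 -1.   ] F [ 0.9 -0.5 -0.9] open 0.0482
shift cm [-9.12  6.07 -0.15]
turn deg [ 0.2  -0.09 -0.03]
t 44.15 p [0.4056 0.2521 0.2284] yaw 77.47 z [ 0.004  0.001 -1.   ] F [ 0.9 -0.5 -0.9] open 0.0482
shift cm [-38.4   12.58  -0.18]
t 44.15 p [0.4056 0.2521 0.2284] yaw 77.47 z [ 0.004  0.001 -1.   ] F [ 0.9 -0.5 -0.9] open 0.0482
shift cm [-52.69  10.53  -0.21]
```

Emit:
carry_out(deltas=[[[-2.28,1.52,0],[0,0,0],1],[[-2.28,1.52,0],[0,0,0],1],[[-2.28,1.52,0],[0,0,0],1],[[-2.28,1.52,0],[0,0,0],1],[[-2.93,0.65,0],[0,0,0],1],[[-2.93,0.65,0],[0,0,0],1],[[-2.93,0.65,0],[0,0,0],1],[[-2.93,0.65,0],[0,0,0],1],[[-2.93,0.65,0],[0,0,0],1],[[-2.93,0.65,0],[0,0,0],1],[[-2.93,0.65,0],[0,0,0],1]])

```text
time: 45.25
position: [0.443, -0.0619, 0.2252]
orientation: [[0.217, 0.976, -0.003], [0.976, -0.217, 0.001], [-0.0, -0.003, -1.0]]
force: [0.4, 0.4, -1.2]
opening: 0.0481
finger_force: 20.0
```

Emit:
carry_out(deltas=[[[-2.93,0.65,0],[0,0,0],1],[[-2.93,0.65,0],[0,0,0],1],[[-2.93,0.65,0],[0,0,0],1],[[-2.86,-0.41,0],[0,0,0],1],[[-2.86,-0.41,0],[0,0,0],1],[[-2.86,-0.41,0],[0,0,0],1],[[-2.86,-0.41,0],[0,0,0],1],[[-2.86,-0.41,0],[0,0,0],1],[[0,0,0],[0,0,0],1],[[0,0,0],[0,0,0],1]])

```text
time: 46.25
position: [0.3925, -0.2855, 0.2252]
orientation: [[0.218, 0.976, -0.002], [0.976, -0.218, 0.002], [0.002, -0.002, -1.0]]
force: [0.5, 0.1, -0.3]
opening: 0.0483
finger_force: 20.0
```

```bash
python3 - <<'E'
from h import *
go([.394,-.285,.03],77.5)
E
```

```text
t 46.25 p [ 0.3925 -0.2855  0.2252] yaw 77.42 z [-0.002  0.002 -1.   ] F [ 0.5  0.1 -0.3] open 0.0483
shift cm [ 0.04  0.18 19.52]
turn deg [-0.14 -0.11 -0.08]
```

Emit:
carry_out(deltas=[[[0,0.1,3],[0,0,0],1],[[0,0,4],[0,0,0],1],[[0,0,4],[0,0,0],1],[[0,0,4],[0,0,0],1],[[0,0,3],[0,0,0],1],[[0,0,1.5],[0,0,0],1],[[0,0,0],[0,-7,0],1],[[0,0,0],[0,0,0],1],[[0,0,0],[0,0,0],1]])

```text
time: 47.15
position: [0.3956, -0.2832, 0.0315]
orientation: [[0.209, 0.978, -0.026], [0.97, -0.211, -0.118], [-0.12, -0.001, -0.993]]
force: [-0.1, -0.2, -0.7]
opening: 0.0482
finger_force: 20.0
```

Emit:
carry_out(deltas=[[[-0.12,0,1],[0,0,0],1],[[-0.12,0,1],[0,0,0],1],[[-0.12,0,1],[0,0,0],1],[[-0.06,0,0.5],[0,0,0],1],[[0,0,0],[0,0,0],1]])

```text
time: 47.65
position: [0.3916, -0.2946, -0.0037]
orientation: [[0.216, 0.976, -0.028], [0.969, -0.218, -0.118], [-0.121, -0.002, -0.993]]
force: [-1.1, 1.2, -0.3]
opening: 0.0481
finger_force: 20.0
```

Emit:
carry_out(deltas=[[[0.06,0,0.5],[0,0,0],1],[[0.04,0,0.3],[0,0,0],1],[[0,0,0],[0,0,0],1]])

```text
time: 47.95
position: [0.3925, -0.2942, -0.0109]
orientation: [[0.215, 0.976, -0.027], [0.969, -0.216, -0.119], [-0.122, -0.0, -0.993]]
force: [0.7, -0.2, -0.3]
opening: 0.0476
finger_force: 20.0
```

Emit:
carry_out(deltas=[[[0.03,0,0.25],[0,0,0],1],[[0.02,0,0.2],[0,0,0],1],[[0,0,0],[0,0,0],1]])

```text
time: 48.25
position: [0.3926, -0.2943, -0.0153]
orientation: [[0.215, 0.976, -0.027], [0.969, -0.217, -0.119], [-0.122, -0.0, -0.993]]
force: [-0.4, 0.3, 0.4]
opening: 0.0481
finger_force: 20.0
```

Emit:
carry_out(deltas=[[[0.02,0,0.2],[0,0,0],1],[[0.01,0,0.1],[0,0,0],1],[[0,0,0],[0,0,0],1]])

```text
time: 48.55
position: [0.3926, -0.2944, -0.0183]
orientation: [[0.215, 0.976, -0.027], [0.969, -0.217, -0.119], [-0.122, -0.0, -0.993]]
force: [-0.0, -1.1, -0.8]
opening: 0.048
finger_force: 20.0
```

Emit:
carry_out(deltas=[[[0,0,0],[0,0,0],0],[[0,0,0],[0,0,0],-0.5],[[0,0,0],[0,0,0],-0.5],[[0,0,0],[0,0,0],-0.5],[[0,0,0],[0,0,0],-0.5],[[0,0,0],[0,0,0],-0.5],[[0,0,0],[0,0,0],-0.5]])

```text
time: 49.25
position: [0.3926, -0.2945, -0.0182]
orientation: [[0.215, 0.976, -0.026], [0.969, -0.217, -0.119], [-0.122, 0.0, -0.993]]
force: [-0.5, -0.2, -0.7]
opening: 0.0651
finger_force: 0.0
```

Emit:
carry_out(deltas=[[[0,0,-1],[0,0,0],-0.5],[[0,0,-2],[0,0,0],-0.5],[[0,0,-3],[0,7,0],-0.5],[[0,0,-4],[0,0,0],-0.5],[[0,0,-4],[0,0,0],-0.5],[[0,0,-4],[0,0,0],-0.5],[[0,0,-4],[0,0,0],-0.5],[[-4,-1,0],[0,0,0],-0.5],[[-4,-1,0],[0,0,0],-0.5],[[-4,-1,0],[0,0,0],-0.5],[[-4,-1,0],[0,0,0],-0.5],[[-4,-1,0],[0,0,0],-0.5]])

```text
time: 50.45
position: [0.3012, -0.472, 0.2019]
orientation: [[0.217, 0.976, -0.002], [0.976, -0.217, -0.007], [-0.007, -0.0, -1.0]]
force: [0.9, 0.3, -0.5]
opening: 0.0654
finger_force: 0.0
```

```bash
python3 - <<'E'
from h import *
t=snap('top','t13.png');s=snap('side','s13.png')
go([.4,-.3,.2])
# segment light-grey cover on the black mat in the side and top views
for c,n,(x0,x1,y0,y1) in((t,'top',(385,464,228,276)),(s,'side',(305,354,175,222))):
    im=cv2.cvtColor(cv2.imread('pics/%s13.png'%n[0]),6)[y0:y1,x0:x1]
    m=((im>105)).astype(np.uint8)
    k,l,st,ce=cv2.connectedComponentsWithStats(m)
    for i in range(1,k):
        if st[i,4]>80:
            p=cv2.minAreaRect(np.argwhere(l==i)[:,::-1].astype(np.float32)+[x0,y0] if 0 else (np.argwhere(l==i)[:,::-1]+np.array([x0,y0])).astype(np.float32))
            print(n,st[i],ray(c,*p[0],.013).round(3),[ray(c,*q,.013)[:2].round(3).tolist() for q in cv2.boxPoints(p)])
E
```

```text
t 50.55 p [ 0.2975 -0.4764  0.2011] yaw 76.91 z [-0.004 -0.009 -1.   ] F [-0.   0.2  0.2] open 0.0651
shift cm [19.5   5.99 -0.07]
top [   0    0   79   48 1008] [ 0.386 -0.313  0.013] [[0.331, -0.216], [0.445, -0.221], [0.443, -0.411], [0.328, -0.403]]
top [ 26  11  35  26 616] [ 0.386 -0.322  0.013] [[0.372, -0.278], [0.418, -0.291], [0.401, -0.367], [0.354, -0.354]]
side [  0   0  49  47 963] [ 0.388 -0.285  0.013] [[0.464, -0.383], [0.329, -0.4], [0.32, -0.196], [0.442, -0.182]]
side [ 14   6  25  21 319] [ 0.385 -0.317  0.013] [[0.417, -0.285], [0.398, -0.381], [0.353, -0.35], [0.374, -0.257]]
```

The cover measures 48 × 78 mm when intersected at z = 13 mm, so it lies flat, with its centre at (0.386, −0.322) near the middle of the mat. The hand is clear, so I'll hand in.

```bash
python3 -c "
from h import *
print(r.sign_off())"
```

```text
the job is handed in; nothing more can be done
None
```

The job is handed in, with no verdict shown: the cover popped on the second pry (the first dropped back) and measures flat near the mat's centre, the tool was laid on the worktop beside the box (not re-imaged at the end), and the bystanders' positions were not re-measured.

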